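# Fit the snap ring on the spindle with circlip pliers

### The arm

A 6-joint arm with a two-finger parallel gripper is mounted at the origin on the work surface; the furniture and walls round the work are solid. World frame = base frame: x ahead of the robot, y to its left, z up, the work surface at z = 0. Lengths are in m, angles in rad, forces in N, time in s.
With the tool pointing down it reaches from about 0.35 to 0.8 m from the base axis. Payload 7.3 kg.
Tool frame: the origin (TCP) lies midway between the tips of the shut fingers; the grasp point (between the pads) lies 19 mm behind it; x points along the fingers, y is the direction in which the jaws open and shut, and the axes are right-handed (so a half turn about x gives the same grasp; the last joint's range is limited). The gripper opens to 85 mm and grips with 20 to 120 N. Pads are 22 mm wide; open, the fingers measure 114 mm over their backs; the gripper's body (76 mm by 85 mm) begins 54 mm behind the grasp point. The pads swing forward as they close: fully open they stand 13 mm farther back than shut.
Start: joints at [1.054, 0.342, 1.524, -0, 1.275, -0.146], TCP at [0.19, 0.489, 0.231] pointing down, gripper open.
Joint ranges: [-2.53, 2.53], [-0.77, 2.02], [0.04, 2.7], [-1, 4.14], [0.28, 2.66], [-3.11, 3.11]. Speed limits (rad/s): [2.57, 2.57, 3.14, 3.14, 3.14, 3.14].

### API

Orientations are given as a unit quaternion [x, y, z, w].
In Python, from workcell import * gives the robot as it stands. The module is installed in compiled form; this text tells all that it offers.
- The arm moves only by the tool send_rows, never from a script. Its argument "motion" is a list of rows, each an object of numbers: "tx", "ty", "tz": the shift along the tool's x, y, z in mm; "roll": the turn about the tool's x in degrees; "grip": the finger opening in mm, from 0 to 85.4. A call has 1 to 8 rows; each row is the pose to reach, as a shift and turn from the pose measured when the call began, along the tool's axes at that moment; what a row does not reach only later rows make up. A row lasts 1/10 s, in which the tool goes at most 50 mm and 8.59 degrees, less where a joint would pass 70% of its speed; a pose out of reach is approached as far as the arm can. A call with a gripper value outside its range is refused whole. The fingers move at their own pace and stop on an object; the grip force is fixed at half the most. Time passes only in rows, so rows that repeat a pose let the fingers close. It gives the time, the measured TCP pose, the force and the opening at its end, in the units of the state.
- get_obs(): the state, without advancing time (a new reading comes with each control period).
- capture(name): name is "scene" or "top" or "wrist"; returns (picture, depth): 480x640x3 uint8, red, green, blue; 480x640 float32, m along the optical axis (not along the pixel's ray), 0 where there is no reading.
- get_calibration(name): a dict with "fovy" (degrees; the focal length in pixels is half the picture's height over the tangent of half this angle, whatever the lens; pixels are square), "cx", "cy" (the principal point, pixels), "xyz" and "rotation" of the camera in the world. Camera axes: x right, y down, z forward; pixel columns grow to the right and rows downward; lengths in m; the calibration is good to about 2 mm. A picture is of the moment at which its call begins: read the wrist's pose just before it. get_calibration takes no time and is no camera call; for the wrist camera it gives the pose at the moment of the call.
- close_job(): hands the job in, once; it reports no verdict.
The state is a dict: "time": time; "qpos": joint angles; "dq": joint speeds; "effort": joint torques, N m; "position": TCP position; "orientation": TCP orientation; "contact_force": force on the tool from outside, world axes, zero at the start; "wrist_torque": the same for the moment, N m; "gripper_width": finger opening in m.
Only numpy, scipy, OpenCV 4.12 (cv2) and the standard library are available. Lean on these libraries where they do the work, as an engineer would, in place of code of your own. Each camera call takes 0.05 s, during which the arm holds its last target.

### The job

Take the circlip pliers out of their stand, put their two tips into the eyes of the snap ring that lies on the shoulder of the spindle, and spread the ring just enough to pass over the thick part. Press it down gently against the sprung washer until the groove is uncovered, let the ring contract fully into the groove, then put the pliers back upright in their stand. Do not overstretch the ring, touch it with the fingers or push hard on it, and leave the other things where they are.

Things in the scene. Friction and masses are not known exactly. Their poses are not given: they have to be found in the camera images.
- unit: grey square base plate 110x110x12 mm, fixed to the worktop, carrying an upright steel spindle on its centre. Origin: centre of its underside; z up. The whole spindle (with its 68 mm wide aluminium foot) stands on a rubber mount and sinks when pressed: about 4 N to start, then 3 N per mm, 10 mm at most.
- shoulder (a point): point on the spindle axis level with the shoulder on which the ring lies at the start (75 mm above the worktop, unloaded). Above it a pilot, radius 16, 12 mm high; below it the land (thick part), radius 20, 6 mm high; then the groove, floor radius 17, 8.5 mm high. It sinks with the spindle.
- groove (a point): point on the spindle axis 4.5 mm below the underside of the land (10.5 mm below the shoulder); the underside of the seated ring lies at about 0.5 mm above it. z up. It sinks with the spindle.
- washer (a joint): travel (m) of the plain steel washer (radius 37 mm) round the spindle: 0 = up, its top 1.5 mm below the land and so covering the groove; 0.007 = fully down, groove open. Springs upward: 2 N to start, 0.6 N per mm, 6 N when bottomed. The 4 mm ring can enter once it is down over 2.5 mm; then the washer holds the seated ring up against the land.
- snap_ring: loose dark steel snap ring, 4 mm thick, about 54 mm outer diameter, 66 g: bridge at the back, two sprung arms with inner lugs (radius 17 when closed), two round eyes in front. Origin: centre of the bore on the underside; x points from the centre to the gap between the eyes, y to the left eye, z up. The arms pivot 26 mm behind the centre, 6 mm to each side.
- ring_arm_left (a joint): angle (rad) of the ring's left (+y) arm; 0 = contracted, grows as it is spread; spring 0.05 N m at 0 and 0.5 N m per rad more. The lugs clear the land at about 0.19; 0.20 to 0.26 is right; above 0.36 the ring is overstretched.
- ring_arm_right (a joint): angle (rad) of the ring's right (-y) arm, as for the left one.
- eye_left (a point): centre of the upper mouth of the left eye: an upright sleeve 10 mm high (from the ring's underside), outer diameter 14, through hole diameter 8 mm. With the ring contracted it is 31 mm ahead of the ring's centre and 9 mm to the left.
- eye_right (a point): the same for the right eye (9 mm to the right).
- pliers: loose circlip pliers (left lever), 135 g, 126 mm high, upright in the stand, tips down. Origin: between the lower ends of the tips; z up, y from right tip to left tip, x across the flat. Rivet at z = 56 mm. Black handles z = 80 to 126 mm, 18 mm wide in x, leaning apart: 53 mm over the outside at z = 100, 63 at the top. Squeezing them along y spreads the tips by about as much (spring 4 N a handle, 10 N after 35 mm).
- pliers_jaw (a joint): opening angle (rad) between the two levers; 0 = free, tips 12 mm apart, closer than the eyes (18 mm): a first squeeze to about 0.12 brings them to the same distance. Each rad spreads the tips by about 53 mm; limit 1. About 0.7 to 0.77 spreads the ring by the right amount once the tips are in the eyes.
- tip_left (a point): lower end of the left tip: a steel pin 4 mm in diameter and 8.5 mm long below a square shoulder 16 mm (x) by 10 mm (y), which comes to rest on the top of the eye. As the tips spread they also swing up, by 3 mm at the full spread needed, so follow down a little or the pins leave the eyes.
- tip_right (a point): the same for the right tip.
- stand: fixed beech stand for the pliers, 64x84 mm, 52 mm high. Origin: centre of its underside; y along the slot, z up. The slot is 46 mm long in y, 20 mm wide in x at the bottom (up to z = 32) and flares above to 32 mm; the tips' shoulders rest on its floor 20 mm above the origin, the pins hang in a channel below.
- stand_slot (a point): where the pliers' origin lies when they stand in the slot: on the stand's axis, 11.5 mm above the worktop.
- oil_bottle: small orange bottle with a red cap, 35 mm diameter, 112 mm high, loose bystander; origin at its underside.
- washer_tin: round tin with a green lid, 69 mm diameter, 24 mm high, loose bystander; origin at its underside.
Things that resemble listed ones, but are neither listed nor needed, are in the scene too. Of the things that look like the pliers, the smallest one is meant.

How it is judged:
On the way, in this order (a step that is already met when the one before it is completed fails the run):
1. the ring is spread by the pliers in its eyes, with the robot's fingers on the pliers (value of joint each of ring_arm_left, ring_arm_right above 0.14 rad and contact force between pliers and snap_ring above 0.5 N and contact force between the fingers and pliers above 1 N), for 0.1 s.
2. the ring has contracted into the groove, level and centred on the spindle (value of joint each of ring_arm_left, ring_arm_right below 0.09 rad and z of snap_ring in the frame of groove between -0.003 and 0.0022 m and horizontal distance between snap_ring and groove below 0.004 m and angle between snap_ring's own z axis and vertical below 0.12 rad), for 0.2 s.
At the end, for the whole second after the job is handed in: Both ring arms under 0.09 rad; ring underside 3 mm below to 2.2 mm above the groove point, centre within 4 mm of the spindle axis, tilt under 0.12 rad; pliers in the stand (within 8 mm sideways, not over 4 mm high, tilt under 0.15 rad); both at rest (all of step 2 and horizontal distance between pliers and stand_slot below 0.008 m and z of pliers in the frame of stand_slot below 0.004 m and angle between pliers's own z axis and vertical below 0.15 rad and linear speed of each of pliers, snap_ring below 0.02 m/s); the robot touches nothing.
It fails at once if the ring is overstretched (an arm beyond 0.36 rad) (value of joint any of ring_arm_left, ring_arm_right above 0.36 rad).
It fails at once if the ring is pushed with more than 28 N (its own clamping, about 8 N, included) against the spindle unit (contact force between snap_ring and unit above 28 N).
It fails at once if the fingers touch the ring (contact force between the fingers and snap_ring above 1 N).
It fails at once if a bystander is moved by more than 30 mm (distance of any of oil_bottle, washer_tin from where it was at the start of the episode above 0.03 m).
It also fails if it takes over 62 s, if anything falls off the work surface, if the arm or the gripper's body presses on something with over 40 N, if the wrist force passes 120 N, or if a joint passes its speed limit or range.

## Working session

There is one attempt and no reset: what is moved stays moved. The work goes in short steps, Python scripts to look and compute and a tool call to move; the robot and the scene stay as the last step left them, time stands still between calls to the robot, and variables do not carry over. Pictures are saved under pics/ and viewed, and the job is handed in when it is done.

Besides the shell and the picture viewer there is one more tool, called after ">>>" as a command line: name --argument value ..., lists and objects as JSON in quotes. send_rows: Moves the arm, as the interface text tells. Its arguments: {"type":"object","properties":{"motion":{"type":"array","items":{"type":"object","properties":{"tx":{"type":"number"},"ty":{"type":"number"},"tz":{"type":"number"},"roll":{"type":"number"},"grip":{"type":"number"}}}}},"required":["motion"]}

```bash
mkdir -p pics
cat > h.py <<'E'
from workcell import *
import numpy as np, cv2
def cam(name):
    c=get_calibration(name); 
    return c
def grab(name,fn):
    c=get_calibration(name); p,d=capture(name)
    cv2.imwrite('pics/'+fn+'.png',p[:,:,::-1]); np.savez('pics/'+fn+'.npz',p=p,d=d,xyz=np.array(c['xyz']),R=np.array(c['rotation']),f=240/np.tan(np.radians(c['fovy']/2)),cx=c['cx'],cy=c['cy'])
    return c
def load(fn): return np.load('pics/'+fn+'.npz')
def cloud(z):
    from numpy import mgrid
    v,u=np.mgrid[0:480,0:640]; d=z['d']
    P=np.stack([(u-z['cx'])/z['f']*d,(v-z['cy'])/z['f']*d,d],-1)
    return P@z['R'].T+z['xyz']
def pix(z,u,v,zw):
    r=z['R']@np.array([(u-z['cx'])/z['f'],(v-z['cy'])/z['f'],1]); s=(zw-z['xyz'][2])/r[2]; return z['xyz']+s*r
def proj(z,P):
    q=z['R'].T@(np.array(P)-z['xyz']); return q[0]/q[2]*z['f']+z['cx'],q[1]/q[2]*z['f']+z['cy']
E
python3 - <<'E'
from h import *
for n in ['scene','top','wrist']:
    c=grab(n,n+'0'); print(n,c)
print(get_obs())
E
```

```text
scene {'fovy': 56.58691363523631, 'cx': 316.50254505533803, 'cy': 234.93118316212335, 'xyz': array([0.1232249 , 0.21734063, 0.82737048]), 'rotation': array([-0.36705726,  0.87206939, -0.30171963,  0.11717172])}
top {'fovy': 56.10409338986295, 'cx': 318.72283290085295, 'cy': 241.0332692435775, 'xyz': array([ 0.44741658, -0.20049685,  1.13709038]), 'rotation': array([ 0.71286381, -0.70034771,  0.01950662, -0.03094792])}
wrist {'fovy': 71.59640900096181, 'cx': 322.3297483582245, 'cy': 243.48926234163102, 'xyz': array([0.11621986, 0.51837273, 0.37437262]), 'rotation': array([0.81449437, 0.55809085, 0.08892578, 0.13124681])}
{'time': 0.15, 'qpos': array([ 1.05400930e+00,  3.42578329e-01,  1.52480573e+00,  1.92315984e-05,
        1.27539907e+00, -1.46021900e-01]), 'dq': array([ 2.73447230e-04,  7.95903385e-04, -4.08602647e-03,  5.96165267e-04,
       -7.86229941e-04, -8.39977552e-05]), 'effort': array([ 1.57818980e-03, -4.33905351e+01, -2.46149719e+01, -7.71482428e-05,
        5.75726212e-03,  4.76123819e-05]), 'position': array([0.19005581, 0.48906626, 0.23077465]), 'orientation': array([ 0.12994178,  0.69513369, -0.13073353,  0.69484749]), 'contact_force': array([-0.54096444, -0.41824121,  0.3714996 ]), 'wrist_torque': array([ 0.03700103,  0.02714791, -0.01085358]), 'gripper_width': 0.08523509856383063}
```

```bash
sed -i "s/R=np.array(c\['rotation'\])/R=Rot.from_quat(c['rotation']).as_matrix()/; s/^import numpy as np, cv2/import numpy as np, cv2\nfrom scipy.spatial.transform import Rotation as Rot/" h.py
python3 - <<'E'
from h import *
for n in ['scene','top','wrist']:
    z=dict(load(n+'0')); z['R']=Rot.from_quat(z['R']).as_matrix(); np.savez('pics/'+n+'0.npz',**z)
E
```

```text
(no output)
```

View pics/scene0.png

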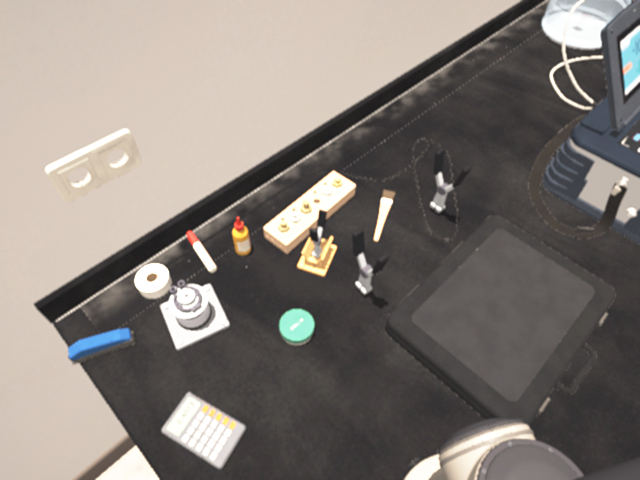

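View pics/top0.png

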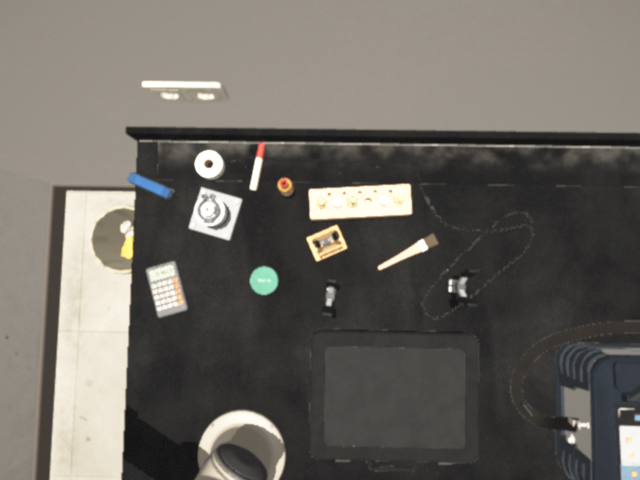

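View pics/wrist0.png

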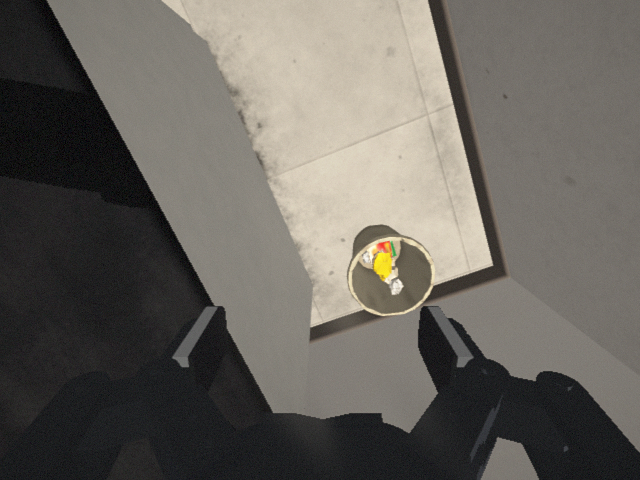

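Run:
```python
from h import *
s=load('scene0');t=load('top0')
a=cv2.resize(s['p'][170:310,230:480],None,fx=3,fy=3,interpolation=cv2.INTER_CUBIC)[:,:,::-1]
cv2.imwrite('pics/c1.png',a)
b=cv2.resize(t['p'][150:310,180:500],None,fx=2.5,fy=2.5,interpolation=cv2.INTER_CUBIC)[:,:,::-1]
cv2.imwrite('pics/c2.png',b)
P=cloud(t)
def st(n,u0,u1,v0,v1,P=P):
    q=P[v0:v1,u0:u1].reshape(-1,3); q=q[q[:,2]>0.006]; print(n,len(q),q.min(0).round(3),q.max(0).round(3),np.median(q,0).round(3))
st('stand',300,355,222,268); st('B',318,345,275,322); st('C',440,485,260,312); st('unit',185,245,183,242); st('bottle',275,296,174,198); st('tin',245,282,262,298);st('case',310,480,328,465);st('table',380,390,290,310)
st('block',305,415,180,222)
print(np.median(P[280:320,380:420,2]),np.median(cloud(s)[400:450,280:350,2]))
```

```text
stand 857 [ 0.447 -0.271  0.006] [ 0.566 -0.135  1.137] [ 0.519 -0.2    0.039]
B 368 [ 0.355 -0.232  0.006] [ 0.447 -0.192  1.137] [ 0.393 -0.209  0.134]
C 618 [ 0.36  -0.594  0.006] [ 0.487 -0.2    1.137] [ 0.422 -0.509  0.102]
unit 1896 [ 0.447 -0.2    0.006] [0.669 0.152 1.137] [0.585 0.07  0.017]
bottle 218 [ 0.447 -0.2    0.006] [ 0.676 -0.071  1.137] [ 0.652 -0.1    0.069]
tin 637 [ 0.394 -0.2    0.006] [ 0.47  -0.01   1.137] [ 0.426 -0.048  0.025]
case 22157 [-0.007 -0.579  0.006] [ 0.447 -0.166  1.137] [ 0.163 -0.365  0.052]
table 2 [ 0.361 -0.347  0.006] [ 0.369 -0.342  0.007] [ 0.365 -0.344  0.006]
block 3164 [ 0.447 -0.413  0.006] [ 0.687 -0.149  1.137] [ 0.622 -0.28   0.035]
0.0007225918655260344 -0.0010767443504334229
```

View pics/c1.png

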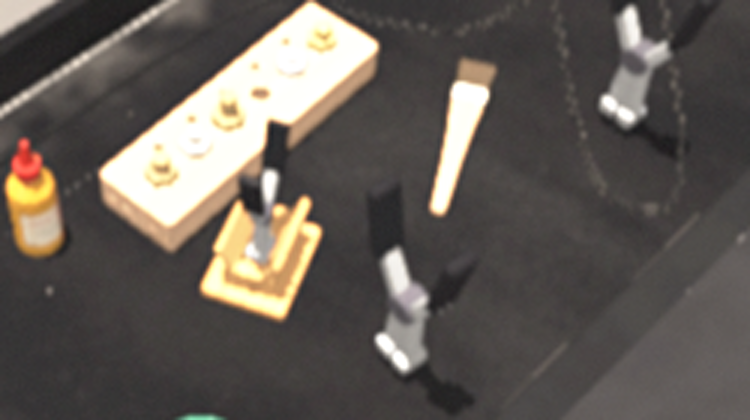

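View pics/c2.png

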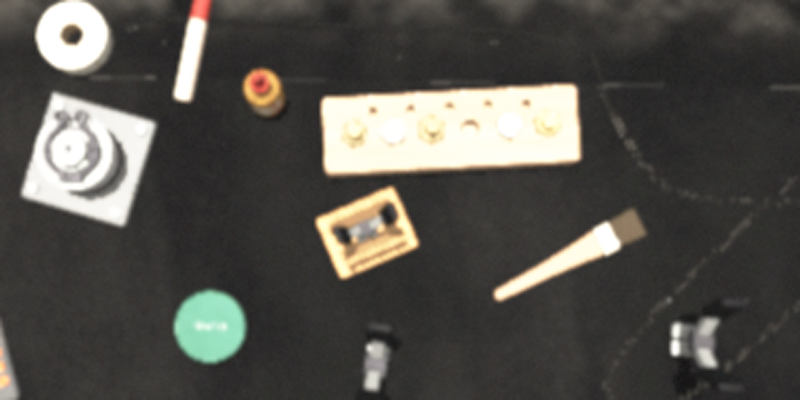

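```bash
cat >> h.py <<'E'
def tool():
    o=get_obs(); return np.array(o['position']),Rot.from_quat(o['orientation']).as_matrix(),o
def go(target,yaw=None):
    """print tx,ty,tz (mm) from now to world TCP target; yaw of tool y in deg"""
    p,R,o=tool(); d=R.T@(np.array(target)-p)*1000
    ya=np.degrees(np.arctan2(R[1,1],R[0,1])); 
    print('t',round(o['time'],2),'p',p.round(4),'yawY',round(ya,2),'x',R[:,0].round(3),'F',o['contact_force'].round(2),'w',round(o['gripper_width']*1000,1),'q6',round(o['qpos'][5],2))
    print('SHIFT',d.round(1), 'roll', None if yaw is None else round((ya-yaw+90)%180-90,2))
E
python3 - <<'E'
from h import *
p,R,o=tool(); print(R.round(3)); z=load('wrist0')
print('cam in tool',(R.T@(z['xyz']-p)).round(4), (R.T@z['R']).round(3))
go([0.45,-0.10,0.26],120)
E
```

```text
[[-0.001  0.362  0.932]
 [-0.001  0.932 -0.362]
 [-1.    -0.001 -0.   ]]
cam in tool [-0.1436  0.0004 -0.0795] [[ 0.    -0.313  0.95 ]
 [ 1.     0.001 -0.   ]
 [-0.001  0.95   0.313]]
t 0.15 p [0.1901 0.4891 0.2308] yawY 68.76 x [-0.001 -0.001 -1.   ] F [-0.54 -0.42  0.37] w 85.2 q6 -0.15
SHIFT [ -28.8 -454.9  455.7] roll -51.24
```

Run:
```python
from h import *
go([0.52,-0.08,0.27],115)
```

```text
t 0.15 p [0.1901 0.4891 0.2308] yawY 68.76 x [-0.001 -0.001 -1.   ] F [-0.54 -0.42  0.37] w 85.2 q6 -0.15
SHIFT [ -38.8 -410.9  513.7] roll -46.24
```

>>> send_rows --motion '[{"tx": -6, "ty": -29, "tz": 37, "roll": -4, "grip": 80}, {"tx": -9, "ty": -59, "tz": 73, "roll": -8, "grip": 80}, {"tx": -12, "ty": -88, "tz": 110, "roll": -12, "grip": 80}, {"tx": -15, "ty": -117, "tz": 147, "roll": -16, "grip": 80}, {"tx": -18, "ty": -147, "tz": 184, "roll": -20, "grip": 80}, {"tx": -21, "ty": -176, "tz": 220, "roll": -24, "grip": 80}, {"tx": -24, "ty": -205, "tz": 257, "roll": -28, "grip": 80}, {"tx": -27, "ty": -235, "tz": 294, "roll": -30, "grip": 80}]'

```text
time: 0.95
position: [0.3795, 0.1618, 0.2582]
orientation: [-0.055, 0.705, 0.055, 0.705]
contact_force: [2.1, -0.1, -0.3]
gripper_width: 0.0801
```

Run:
```python
from h import *
go([0.52,-0.08,0.27],115)
```

```text
t 0.95 p [0.3795 0.1618 0.2582] yawY 98.9 x [-0.    -0.001 -1.   ] F [ 2.1  -0.09 -0.29] w 80.1 q6 -1.51
SHIFT [ -11.7 -260.6  101.4] roll -16.1
```

>>> send_rows --motion '[{"tx": -2, "ty": -43, "tz": 17, "roll": -4}, {"tx": -4, "ty": -87, "tz": 34, "roll": -8}, {"tx": -6, "ty": -130, "tz": 51, "roll": -12}, {"tx": -8, "ty": -174, "tz": 68, "roll": -16}, {"tx": -10, "ty": -217, "tz": 84, "roll": -16}, {"tx": -12, "ty": -261, "tz": 101, "roll": -16}, {"tx": -12, "ty": -261, "tz": 101, "roll": -16}, {"tx": -12, "ty": -261, "tz": 101, "roll": -16}]'

```text
$.motion[0]: bad value
```

Run:
```python
from h import *
go([0.52,-0.08,0.27],115)
grab('wrist','w1'); go([0.52,-0.08,0.27],115)
```

```text
t 0.95 p [0.3795 0.1618 0.2582] yawY 98.9 x [-0.    -0.001 -1.   ] F [ 2.1  -0.09 -0.29] w 80.1 q6 -1.51
SHIFT [ -11.7 -260.6  101.4] roll -16.1
t 1.0 p [0.3832 0.1563 0.2586] yawY 98.71 x [ 0.003 -0.005 -1.   ] F [ 4.19 -3.49  0.58] w 80.0 q6 -1.52
SHIFT [ -10.  -254.4   99.5] roll -16.29
```

View pics/w1.png

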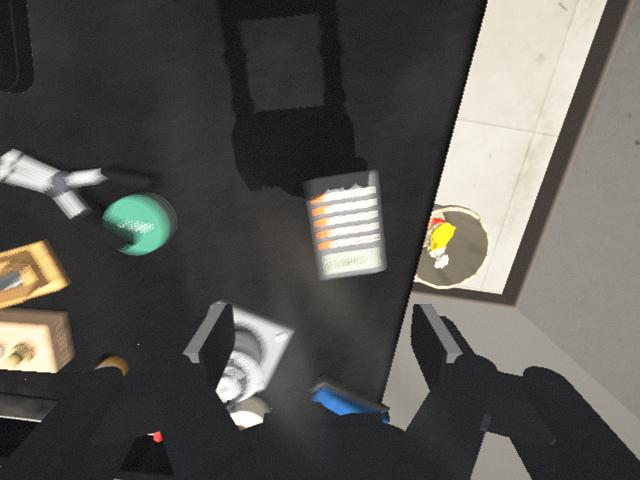

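>>> send_rows --motion '[{"tx": -2, "ty": -43, "tz": 22, "roll": -4, "grip": 80}, {"tx": -4, "ty": -87, "tz": 44, "roll": -8, "grip": 80}, {"tx": -6, "ty": -130, "tz": 66, "roll": -12, "grip": 80}, {"tx": -8, "ty": -174, "tz": 88, "roll": -16, "grip": 80}, {"tx": -10, "ty": -217, "tz": 110, "roll": -16, "grip": 80}, {"tx": -10, "ty": -254, "tz": 130, "roll": -16, "grip": 80}, {"tx": -10, "ty": -254, "tz": 130, "roll": -16, "grip": 80}, {"tx": -10, "ty": -254, "tz": 130, "roll": -16, "grip": 80}]'

```text
time: 1.8
position: [0.55, -0.0754, 0.269]
orientation: [-0.152, 0.691, 0.149, 0.691]
contact_force: [-0.3, 0.4, 0.1]
gripper_width: 0.08
```

Run:
```python
from h import *
go([0.52,-0.08,0.27],115)
grab('wrist','w1'); go([0.52,-0.08,0.27],115)
```

```text
t 1.8 p [ 0.55   -0.0754  0.269 ] yawY 114.6 x [ 0.001 -0.004 -1.   ] F [-0.3   0.43  0.1 ] w 80.0 q6 -2.27
SHIFT [ -1.    8.3 -29.2] roll -0.4
t 1.85 p [ 0.5496 -0.0745  0.2694] yawY 114.68 x [ 0.001 -0.004 -1.   ] F [-0.45 -0.58  0.08] w 80.0 q6 -2.27
SHIFT [ -0.6   7.4 -29.2] roll -0.32
```

View pics/w1.png

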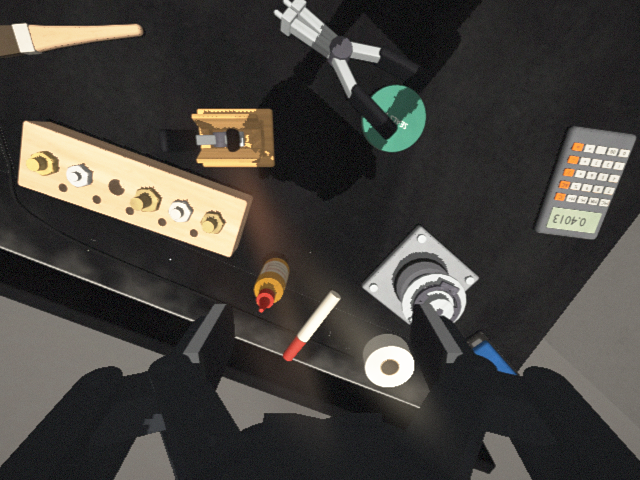

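Run:
```python
from h import *
z=load('w1'); P=cloud(z); 
sub=np.zeros((480,640),bool); sub[95:180,155:285]=1
q=P[sub]; col=z['p'][sub].astype(int)
sat=col.max(1)-col.min(1)
w=(sat>60)
st=q[w&(q[:,2]>0.045)&(q[:,2]<0.06)]
print('stand z hist',np.histogram(q[w][:,2],bins=np.arange(0,0.07,0.005)))
r=cv2.minAreaRect((st[:,:2]*1000).astype(np.float32)); print('stand rect',r)
f=q[w&(q[:,2]<0.07)]
r=cv2.minAreaRect((f[:,:2]*1000).astype(np.float32)); print('stand rect all',r)
h=q[(q[:,2]>0.08)]; print(len(h),h.max(0)); 
top=h[h[:,2]>0.128]; print(top.min(0),top.max(0))
r=cv2.minAreaRect((top[:,:2]*1000).astype(np.float32)); print('handles',r)
r=cv2.minAreaRect((h[:,:2]*1000).astype(np.float32)); print('handles all',r)
# unit
sub[:]=0; sub[220:330,355:480]=1
q=P[sub]; b=q[(q[:,2]>0.008)&(q[:,2]<0.016)]
print('base',cv2.minAreaRect((b[:,:2]*1000).astype(np.float32)),len(b))
print(np.histogram(q[:,2],bins=np.arange(0,0.12,0.004)))
img=cv2.resize(z['p'][90:190,150:300],None,fx=5,fy=5,interpolation=cv2.INTER_CUBIC)[:,:,::-1]; cv2.imwrite('pics/c3.png',img)
```

```text
stand z hist (array([   7,  141, 1032,   20,  128,    4,  425,  314,  249,  301,  714,
          1,    0,    0]), array([0.   , 0.005, 0.01 , 0.015, 0.02 , 0.025, 0.03 , 0.035, 0.04 ,
       0.045, 0.05 , 0.055, 0.06 , 0.065, 0.07 ]))
stand rect ((523.970458984375, -198.69932556152344), (47.56504440307617, 65.87986755371094), 24.67548370361328)
stand rect all ((539.2112426757812, -217.302001953125), (74.89048767089844, 130.54905700683594), 24.993200302124023)
1312 [ 0.54388675 -0.1081331   0.41273056]
[ 0.4778197  -0.22794481  0.1280423 ] [ 0.54388675 -0.1081331   0.41273056]
handles ((508.8236083984375, -166.03390502929688), (17.7127742767334, 131.20713806152344), 25.418712615966797)
handles all ((508.9523620605469, -165.97633361816406), (17.932018280029297, 131.18817138671875), 25.205615997314453)
base ((592.8233032226562, 83.15989685058594), (109.9094009399414, 109.97079467773438), 74.55946350097656) 2996
(array([5949,   86,  502, 2494,  274,  152,   75,   75,   73,   80,  113,
        246,    1,    0,    0,    2,  291,  782,   74,  401,  279,  165,
        172,    0,    0,    0,    0,    0,    0]), array([0.   , 0.004, 0.008, 0.012, 0.016, 0.02 , 0.024, 0.028, 0.032,
       0.036, 0.04 , 0.044, 0.048, 0.052, 0.056, 0.06 , 0.064, 0.068,
       0.072, 0.076, 0.08 , 0.084, 0.088, 0.092, 0.096, 0.1  , 0.104,
       0.108, 0.112, 0.116]))
```

View pics/c3.png

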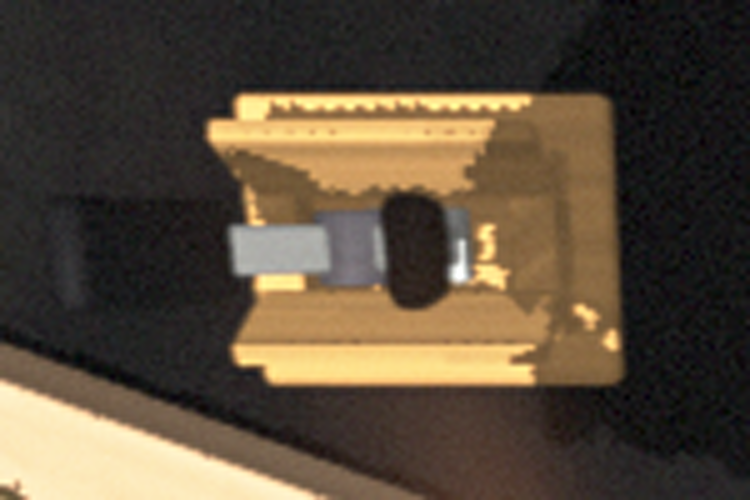

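Run:
```python
from h import *
z=load('w1'); P=cloud(z); z_ok=z['d']>0.05
a=np.radians(115); uy=np.array([np.cos(a),np.sin(a)]); ux=np.array([np.sin(a),-np.cos(a)])
c0=np.array([.52,-.2])
sub=np.zeros((480,640),bool); sub[90:180,150:285]=1
q=P[sub&z_ok]; col=z['p'][sub&z_ok].astype(int); w=(col.max(1)-col.min(1))>60
L=np.c_[(q[:,:2]-c0)@ux*1000,(q[:,:2]-c0)@uy*1000,q[:,2]*1000]
def ext(m,n): 
    l=L[m]; print(n,len(l),np.percentile(l,[0.5,2,98,99.5],axis=0).round(1).tolist(), l.mean(0).round(1))
ext(w&(L[:,2]>45)&(L[:,2]<56)&(np.abs(L[:,0])<60),'standtop')
ext(w&(L[:,2]>8)&(L[:,2]<18)&(np.abs(L[:,0])<60),'stand base')
ext((L[:,2]>131)&(L[:,2]<142),'tops')
l=L[(L[:,2]>131)&(L[:,2]<142)]
for s in (l[l[:,1]>0],l[l[:,1]<0]): print(len(s),s.min(0).round(1),s.max(0).round(1),s.mean(0).round(1))
h=(L[:,2]>85)&(L[:,2]<142)
ext(h,'h')
l=L[h]; A=cv2.minAreaRect(l[:,:2].astype(np.float32)); print(A)
for n,u0,u1,v0,v1 in(('b',262,300,255,320),): pass
# scene camera stand similarly with bottle, tin positions
```

```text
standtop 1016 [[-19.7, -32.6, 45.1], [-19.6, -31.6, 45.3], [27.9, 30.5, 54.1], [28.0, 31.8, 54.7]] [ 4.2 -1.5 50.9]
stand base 1181 [[-27.2, -41.8, 8.7], [-27.1, -40.1, 9.2], [35.6, 40.8, 13.1], [35.8, 41.1, 15.6]] [ 1.7 13.8 11.1]
tops 548 [[-4.3, -30.0, 131.2], [-3.8, -29.5, 131.4], [12.7, 31.0, 139.9], [13.4, 31.3, 140.1]] [  4.3  -2.  137.1]
236 [ -4.6  23.2 131.9] [ 12.9  31.7 141.1] [  4.2  28.  137.8]
312 [ -4.2 -30.1 131.1] [ 13.5 -21.  140.1] [  4.5 -24.7 136.6]
h 1219 [[-4.4, -29.8, 85.8], [-3.8, -28.5, 88.0], [12.9, 30.8, 139.6], [13.4, 31.1, 140.0]] [  4.4  -8.8 122.5]
((4.4909257888793945, 0.8254337310791016), (17.93199920654297, 61.828887939453125), 0.20562703907489777)
```

Run:
```python
from h import *
go([0.58,0.08,0.22],100)
```

```text
t 1.85 p [ 0.5496 -0.0745  0.2694] yawY 114.68 x [ 0.001 -0.004 -1.   ] F [-0.45 -0.58  0.08] w 80.0 q6 -2.27
SHIFT [ 48.8 127.9  92.2] roll 14.68
```

>>> send_rows --motion '[{"tx": 10, "ty": 32, "tz": 23, "roll": 5, "grip": 80}, {"tx": 25, "ty": 64, "tz": 46, "roll": 10, "grip": 80}, {"tx": 40, "ty": 96, "tz": 69, "roll": 14.7, "grip": 80}, {"tx": 49, "ty": 128, "tz": 92, "roll": 14.7, "grip": 80}, {"tx": 49, "ty": 128, "tz": 92, "roll": 14.7, "grip": 80}, {"tx": 49, "ty": 128, "tz": 92, "roll": 14.7, "grip": 80}]'

```text
time: 2.45
position: [0.5788, 0.082, 0.22]
orientation: [-0.064, 0.704, 0.061, 0.704]
contact_force: [-0.3, -0.8, 0.1]
gripper_width: 0.0796
```

Run:
```python
from h import *
go([0.58,0.08,0.22],100)
grab('wrist','w2'); go([0.58,0.08,0.22],100)
z=load('w2');P=cloud(z); c=proj(z,[.593,.083,.08]);print(c)
u,v=int(c[0]),int(c[1]); cv2.imwrite('pics/c4.png',cv2.resize(z['p'][max(v-90,0):v+90,u-110:u+110],None,fx=3.4,fy=3.3,interpolation=cv2.INTER_CUBIC)[:,:,::-1]); print(u-110,v-90)
```

```text
t 2.45 p [0.5788 0.082  0.22  ] yawY 100.2 x [ 0.    -0.004 -1.   ] F [-0.34 -0.79  0.13] w 79.6 q6 -1.74
SHIFT [-0.  -2.1  0.8] roll 0.2
t 2.5 p [0.5791 0.0808 0.2204] yawY 100.1 x [ 0.001 -0.004 -1.   ] F [-0.24  0.12 -0.19] w 79.9 q6 -1.74
SHIFT [ 0.4 -1.   0.7] roll 0.1
(np.float64(321.39170121871916), np.float64(243.56458513884397))
211 153
```

View pics/c4.png

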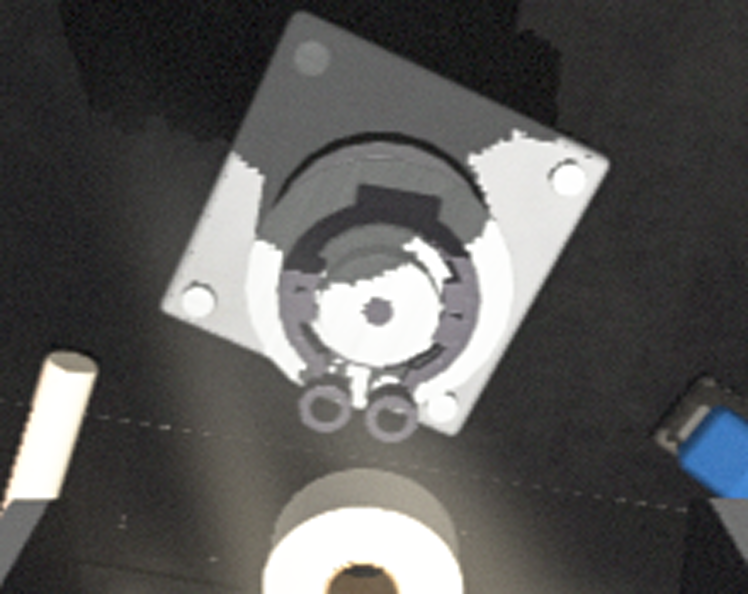

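Run:
```python
from h import *
z=load('w2')
A=pix(z,306.6,276.3,.085);B=pix(z,326,279.1,.085);C=pix(z,322.5,247.2,.087)
d=B-A; print(A,B,np.linalg.norm(d)*1000,np.degrees(np.arctan2(d[1],d[0])),C)
cv2.imwrite('pics/c5.png',cv2.resize(z['p'][225:295,275:375],None,fx=8,fy=8,interpolation=cv2.INTER_CUBIC)[:,:,::-1])
P=cloud(z); q=P[z['d']>.05]
b=q[(q[:,2]>.009)&(q[:,2]<.0155)&(abs(q[:,0]-.593)<.09)&(abs(q[:,1]-.083)<.09)]; print(cv2.minAreaRect((b[:,:2]*1000).astype(np.float32)))
for lo,hi,n in((.0835,.092,'pilot/eyes'),(.077,.0835,'ring'),(.06,.071,'washer')):
    b=q[(q[:,2]>lo)&(q[:,2]<hi)&(abs(q[:,0]-.593)<.05)&(abs(q[:,1]-.083)<.05)]
    print(n,len(b),b.mean(0),cv2.minEnclosingCircle((b[:,:2]*1000).astype(np.float32)),np.median(b[:,2]))
pl=q[(q[:,2]>.0835)&(q[:,2]<.092)&(abs(q[:,0]-.593)<.018)&(abs(q[:,1]-.083)<.025)];print(cv2.minEnclosingCircle((pl[:,:2]*1000).astype(np.float32)),np.median(pl[:,2]))
```

```text
[0.62470701 0.07505625 0.085     ] [0.62425624 0.09295077 0.085     ] 17.900200094525808 91.44300161919855 [0.59385531 0.08419591 0.087     ]
((617.7333374023438, 69.16409301757812), (125.58047485351562, 165.34051513671875), 74.5143814086914)
pilot/eyes 1263 [0.59916483 0.0839816  0.08753538] ((605.2713623046875, 84.65314483642578), 28.055206298828125) 0.08781964288348376
ring 1399 [0.58983737 0.08366514 0.08003987] ((595.3822021484375, 84.37734985351562), 34.695411682128906) 0.08005277293297824
washer 1978 [0.58787569 0.08305517 0.06859253] ((593.486328125, 83.9649887084961), 37.29929733276367) 0.06864274381558322
((593.0347900390625, 84.33633422851562), 16.11051368713379) 0.08807490076325147
```

View pics/c5.png

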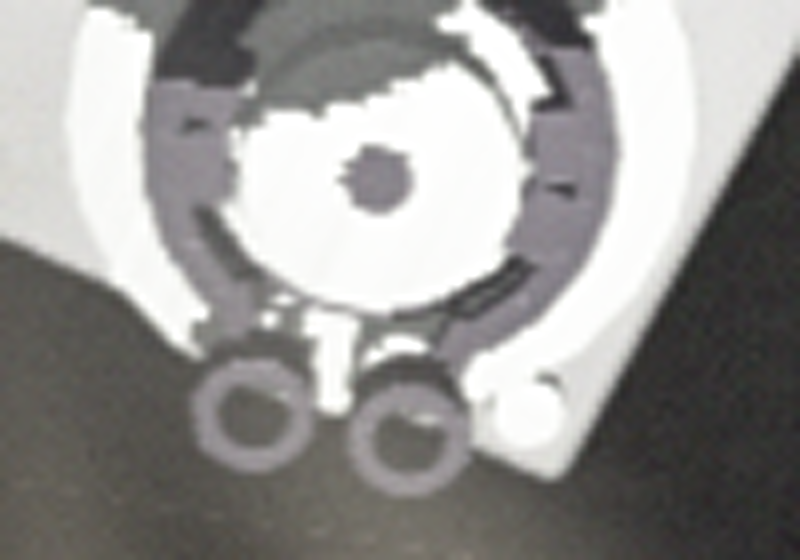

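Run:
```python
from h import *
z=load('w2')
A=pix(z,306.5,276.75,.085);B=pix(z,326.1,279.6,.085); d=B-A; print((A+B)/2,np.linalg.norm(d)*1000,np.degrees(np.arctan2(d[1],d[0])))
go([0.5239,-0.1976,0.20],115)
```

```text
[0.62494706 0.08408547 0.085     ] 18.096843141425207 91.37329660662282
t 2.5 p [0.5791 0.0808 0.2204] yawY 100.1 x [ 0.001 -0.004 -1.   ] F [-0.24  0.12 -0.19] w 79.9 q6 -1.74
SHIFT [  21.4 -264.3 -103.2] roll -14.9
```

>>> send_rows --motion '[{"tx": 3, "ty": -42, "tz": -16, "roll": -5, "grip": 82}, {"tx": 6, "ty": -85, "tz": -33, "roll": -10, "grip": 82}, {"tx": 10, "ty": -128, "tz": -50, "roll": -15, "grip": 82}, {"tx": 14, "ty": -171, "tz": -67, "roll": -15, "grip": 82}, {"tx": 18, "ty": -214, "tz": -84, "roll": -15, "grip": 82}, {"tx": 21, "ty": -264, "tz": -103, "roll": -15, "grip": 82}, {"tx": 21, "ty": -264, "tz": -103, "roll": -15, "grip": 82}, {"tx": 21, "ty": -264, "tz": -103, "roll": -15, "grip": 82}]'

```text
time: 3.3
position: [0.5231, -0.1991, 0.2009]
orientation: [-0.154, 0.69, 0.151, 0.691]
contact_force: [0.0, 0.1, 0.3]
gripper_width: 0.0821
```

Run:
```python
from h import *
go([0.5239,-0.1976,0.0905],115)
grab('wrist','w3'); go([0.5239,-0.1976,0.0905],115)
```

```text
t 3.3 p [ 0.5231 -0.1991  0.2009] yawY 114.86 x [ 0.002 -0.004 -1.   ] F [0.04 0.11 0.34] w 82.1 q6 -2.5
SHIFT [110.4   1.5   1.3] roll -0.14
t 3.35 p [ 0.5236 -0.1977  0.2009] yawY 114.98 x [ 0.002 -0.004 -1.   ] F [-0.31  0.6   0.08] w 82.2 q6 -2.5
SHIFT [110.4   0.4   0.3] roll -0.02
```

View pics/w3.png

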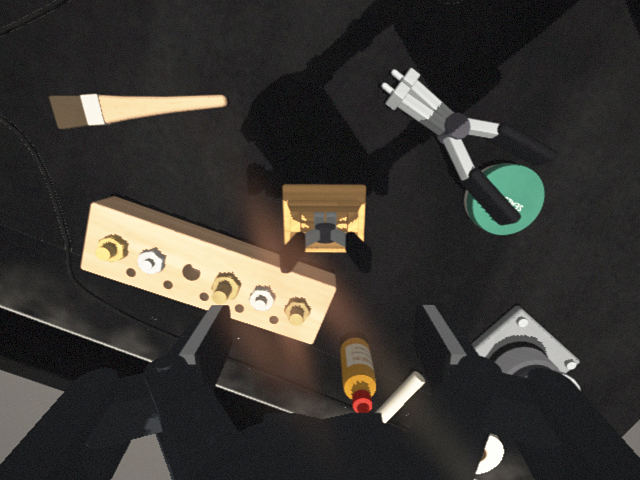

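>>> send_rows --motion '[{"tx": 35, "ty": 0, "tz": 0, "roll": 0, "grip": 82}, {"tx": 70, "ty": 0, "tz": 0, "roll": 0, "grip": 82}, {"tx": 95, "ty": 0, "tz": 0, "roll": 0, "grip": 82}, {"tx": 110, "ty": 0, "tz": 0, "roll": 0, "grip": 82}, {"tx": 110, "ty": 0, "tz": 0, "roll": 0, "grip": 75}, {"tx": 110, "ty": 0, "tz": 0, "roll": 0, "grip": 66}]'

```text
time: 3.95
position: [0.5244, -0.1971, 0.0917]
orientation: [-0.155, 0.69, 0.152, 0.691]
contact_force: [0.8, -0.3, -0.4]
gripper_width: 0.0663
```

Run:
```python
from h import *
go([0.5239,-0.1976,0.0905],115)
grab('wrist','w4'); grab('scene','s4'); go([0.5239,-0.1976,0.0905],115)
s=load('s4'); c=proj(s,[.524,-.2,.08]); u,v=map(int,c); cv2.imwrite('pics/c6.png',cv2.resize(s['p'][v-60:v+60,u-80:u+80],None,fx=5,fy=5,interpolation=cv2.INTER_CUBIC)[:,:,::-1])
```

```text
t 3.95 p [ 0.5244 -0.1971  0.0917] yawY 115.07 x [ 0.002 -0.004 -1.   ] F [ 0.77 -0.3  -0.45] w 66.3 q6 -2.5
SHIFT [ 1.2 -0.3 -0.7] roll 0.07
t 4.05 p [ 0.5247 -0.1978  0.0924] yawY 115.03 x [ 0.004 -0.005 -1.   ] F [ 0.32 -0.29  0.1 ] w 66.0 q6 -2.5
SHIFT [ 1.9  0.5 -0.7] roll 0.03
```

View pics/w4.png

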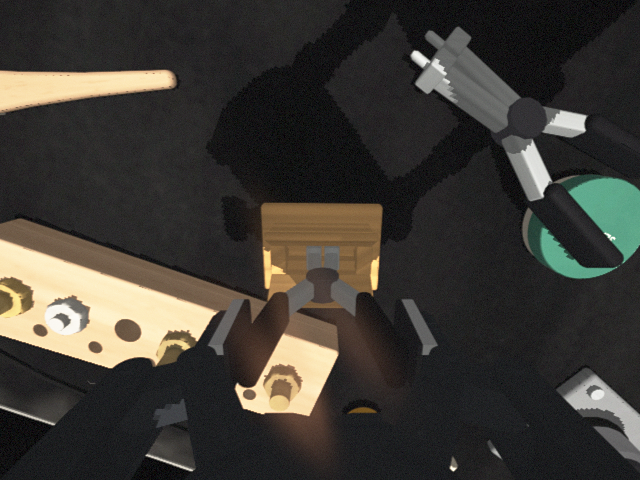

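View pics/c6.png

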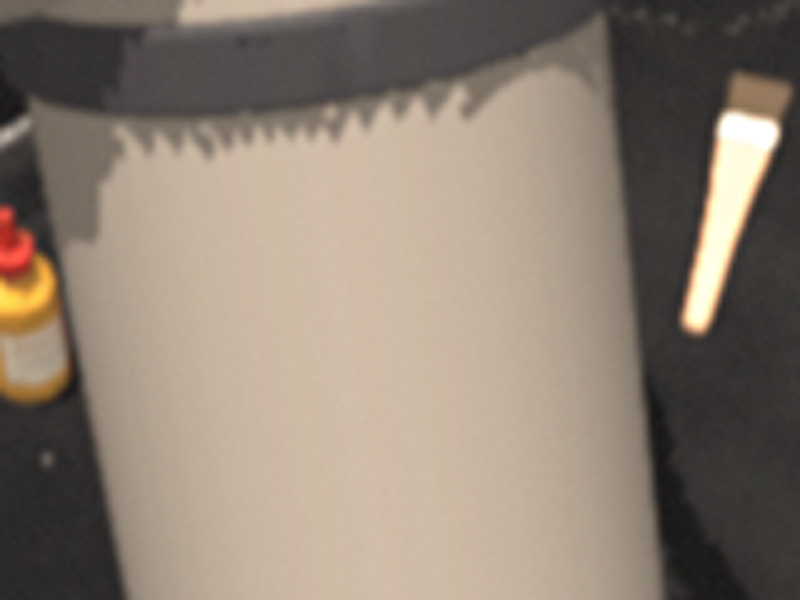

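>>> send_rows --motion '[{"tx": 2, "ty": 0.5, "tz": -0.5, "roll": 0, "grip": 60}, {"tx": 2, "ty": 0.5, "tz": -0.5, "roll": 0, "grip": 56}, {"tx": 2, "ty": 0.5, "tz": -0.5, "roll": 0, "grip": 53}, {"tx": 2, "ty": 0.5, "tz": -0.5, "roll": 0, "grip": 52}, {"tx": 2, "ty": 0.5, "tz": -0.5, "roll": 0, "grip": 52}]'

```text
time: 4.55
position: [0.5248, -0.1979, 0.0918]
orientation: [-0.156, 0.689, 0.151, 0.692]
contact_force: [0.1, -0.9, 6.5]
gripper_width: 0.0521
```

Run:
```python
from h import *
go([0.5239,-0.1976,0.0905],115)
grab('wrist','w5'); go([0.5239,-0.1976,0.0905],115)
s=load('w5'); cv2.imwrite('pics/c7.png',cv2.resize(s['p'][190:440,200:450],None,fx=2.4,fy=2.4,interpolation=cv2.INTER_CUBIC)[:,:,::-1])
```

```text
t 4.55 p [ 0.5248 -0.1979  0.0918] yawY 115.03 x [ 0.006 -0.006 -1.   ] F [ 0.05 -0.87  6.53] w 52.1 q6 -2.5
SHIFT [ 1.3  0.7 -0.7] roll 0.03
t 4.6 p [ 0.5248 -0.198   0.0918] yawY 115.02 x [ 0.006 -0.006 -1.   ] F [-1.04  0.28  5.9 ] w 52.1 q6 -2.5
SHIFT [ 1.2  0.7 -0.7] roll 0.02
```

View pics/c7.png

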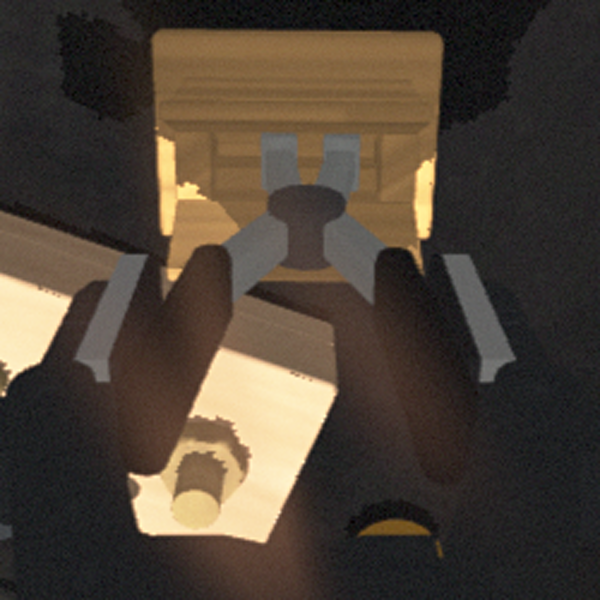

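>>> send_rows --motion '[{"tx": -4, "ty": 0, "tz": 0, "roll": 0, "grip": 51}, {"tx": -10, "ty": 0, "tz": 0, "roll": 0, "grip": 51}, {"tx": -20, "ty": 0, "tz": 0, "roll": 0, "grip": 51}, {"tx": -45, "ty": 0, "tz": 0, "roll": 0, "grip": 51}, {"tx": -80, "ty": 0, "tz": 0, "roll": 0, "grip": 51}, {"tx": -108, "ty": 0, "tz": 0, "roll": 0, "grip": 51}, {"tx": -108, "ty": 0, "tz": 0, "roll": 0, "grip": 51}, {"tx": -108, "ty": 0, "tz": 0, "roll": 0, "grip": 51}]'

```text
time: 5.4
position: [0.5241, -0.1972, 0.2004]
orientation: [-0.156, 0.688, 0.15, 0.692]
contact_force: [-0.6, 0.2, -1.2]
gripper_width: 0.0513
```

Run:
```python
from h import *
go([0.5239,-0.1976,0.2],115)
grab('wrist','w6'); grab('scene','s6'); go([0.625,0.084,0.2],91.4)
s=load('w6'); cv2.imwrite('pics/c8.png',cv2.resize(s['p'][170:420,200:450],None,fx=2.4,fy=2.4,interpolation=cv2.INTER_CUBIC)[:,:,::-1])
```

```text
t 5.4 p [ 0.5241 -0.1972  0.2004] yawY 115.03 x [ 0.007 -0.007 -1.   ] F [-0.56  0.16 -1.24] w 51.3 q6 -2.5
SHIFT [ 0.4 -0.2 -0.4] roll 0.03
t 5.5 p [ 0.5234 -0.1969  0.1987] yawY 115.02 x [ 0.004 -0.005 -1.   ] F [ 0.07  0.46 -1.29] w 51.1 q6 -2.5
SHIFT [ -2.3 211.5 210.9] roll 23.62
```

View pics/c8.png

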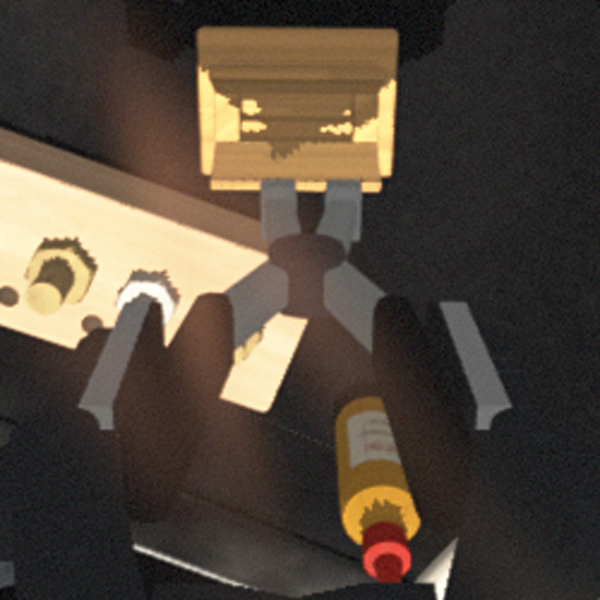

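View pics/s6.png

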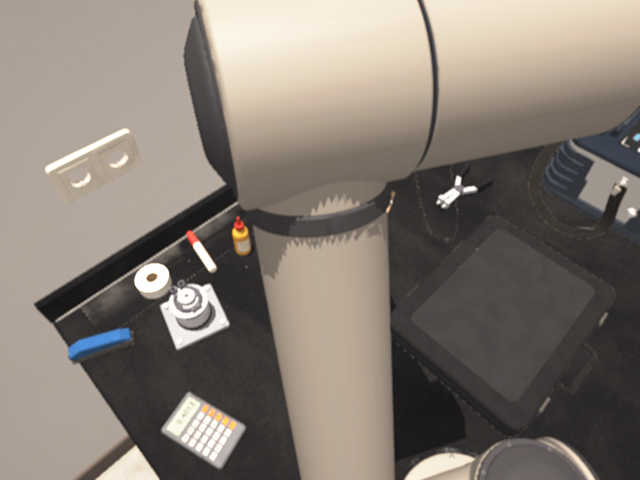

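Run:
```python
from h import *
z=load('w6'); P=cloud(z); p,R,o=tool(); Q=(P-p)@R*1000  # tool frame mm: x down, y, z
for v in range(244,285,3):
    row=Q[v,300:360]; m=(row[:,0]<100)&(z['d'][v,300:360]>.05)
    us=np.where(m)[0]
    if len(us): 
        g=np.split(us,np.where(np.diff(us)>1)[0]+1)
        print(v,[(int(k[0]+300),int(k[-1]+300),row[k[0]].round(1).tolist(),row[k[-1]].round(1).tolist()) for k in g])
```

```text
244 [(309, 322, [67.0, -10.1, -8.5], [67.8, -1.4, -8.2]), (337, 349, [66.2, 8.6, -8.8], [66.3, 16.7, -8.7])]
247 [(309, 323, [62.0, -9.9, -8.0], [62.4, -0.7, -7.9]), (336, 350, [62.2, 7.8, -8.0], [61.3, 17.0, -8.3])]
250 [(309, 323, [62.1, -10.0, -5.9], [62.1, -0.7, -5.9]), (336, 350, [60.7, 7.8, -6.4], [60.4, 17.0, -6.6])]
253 [(309, 323, [61.7, -10.0, -3.9], [62.7, -0.7, -3.6]), (336, 350, [61.1, 7.8, -4.2], [61.7, 17.1, -4.0])]
256 [(309, 323, [60.6, -10.0, -2.2], [62.3, -0.7, -1.6]), (335, 350, [61.5, 7.2, -1.9], [61.3, 17.2, -2.0])]
259 [(309, 323, [61.8, -10.0, 0.3], [48.6, -0.7, -4.8]), (335, 350, [48.9, 6.8, -4.7], [62.8, 17.3, 0.6])]
262 [(309, 324, [60.8, -10.0, 2.1], [43.1, -0.1, -4.9]), (333, 350, [43.3, 5.4, -4.9], [64.7, 17.6, 3.6])]
265 [(309, 325, [61.4, -10.1, 4.5], [41.2, 0.5, -3.7]), (332, 350, [39.4, 4.7, -4.5], [66.8, 17.8, 6.6])]
268 [(309, 349, [61.4, -10.1, 6.7], [61.1, 16.7, 6.5])]
271 [(312, 345, [39.8, -7.3, -0.4], [42.6, 12.8, 0.7])]
274 [(312, 344, [20.7, -6.6, -6.8], [37.1, 11.8, 0.3])]
277 [(312, 317, [19.4, -6.6, -5.6], [15.2, -3.8, -7.4]), (319, 342, [15.4, -2.7, -7.3], [18.3, 9.5, -6.1]), (344, 344, [37.5, 11.9, 2.5], [37.5, 11.9, 2.5])]
280 [(308, 346, [16.7, -8.6, -5.0], [16.7, 11.6, -5.1])]
283 [(304, 350, [12.3, -10.5, -5.3], [14.4, 13.6, -4.4])]
```

>>> send_rows --motion '[{"tx": -2, "ty": 35, "tz": 35, "roll": 5, "grip": 48}, {"tx": -2, "ty": 68, "tz": 68, "roll": 10, "grip": 45}, {"tx": -2, "ty": 100, "tz": 100, "roll": 15, "grip": 42}, {"tx": -2, "ty": 130, "tz": 130, "roll": 20, "grip": 39}, {"tx": -2, "ty": 160, "tz": 160, "roll": 23.6, "grip": 36}, {"tx": -2, "ty": 190, "tz": 190, "roll": 23.6, "grip": 36}, {"tx": -2, "ty": 211, "tz": 211, "roll": 23.6, "grip": 36}, {"tx": -2, "ty": 211, "tz": 211, "roll": 23.6, "grip": 36}]'

```text
time: 6.3
position: [0.6252, 0.0875, 0.1975]
orientation: [-0.012, 0.707, 0.009, 0.708]
contact_force: [0.2, -0.3, -1.7]
gripper_width: 0.0362
```

```bash
cat >> h.py <<'E'
def shoulders(fn,rows=None,xmin=45,xmax=80):
    z=load(fn); P=cloud(z); p,R,o=tool(); Q=(P-p)@R*1000
    m=(z['d']>.05)&(Q[...,0]>xmin)&(Q[...,0]<xmax)&(abs(Q[...,2])<14)&(abs(Q[...,1])<45)
    n,lab,st,cen=cv2.connectedComponentsWithStats(m.astype(np.uint8))
    for i in range(1,n):
        if st[i,4]<60: continue
        q=Q[lab==i]; print('comp px',cen[i].round(0),st[i,4],'x med',np.median(q[:,0]).round(1),'y',np.percentile(q[:,1],[1,99]).round(1),q[:,1].mean().round(1),'z',np.percentile(q[:,2],[1,99]).round(1),'bbox',st[i,:4])
E
python3 - <<'E'
from h import *
go([0.625,0.084,0.2],91.4)
grab('wrist','w7'); go([0.625,0.084,0.2],91.4); shoulders('w7')
s=load('w7'); cv2.imwrite('pics/c9.png',cv2.resize(s['p'][170:420,200:450],None,fx=2.4,fy=2.4,interpolation=cv2.INTER_CUBIC)[:,:,::-1])
E
```

```text
t 6.3 p [0.6252 0.0875 0.1975] yawY 91.68 x [ 0.002 -0.004 -1.   ] F [ 0.18 -0.34 -1.7 ] w 36.2 q6 -1.58
SHIFT [-2.5 -3.5 -0.3] roll 0.28
t 6.35 p [0.6248 0.0854 0.1977] yawY 91.61 x [ 0.001 -0.005 -1.   ] F [ 0.5  -0.5  -0.45] w 35.9 q6 -1.58
SHIFT [-2.3 -1.4  0.2] roll 0.21
comp px [347. 244.] 65 x med 64.9 y [14.1 21.7] 18.4 z [-13.9  -7.1] bbox [342 236  10  18]
comp px [299. 245.] 64 x med 63.6 y [-16.1  -9.4] -13.1 z [-13.8  -7.2] bbox [295 238   9  18]
```

View pics/c9.png

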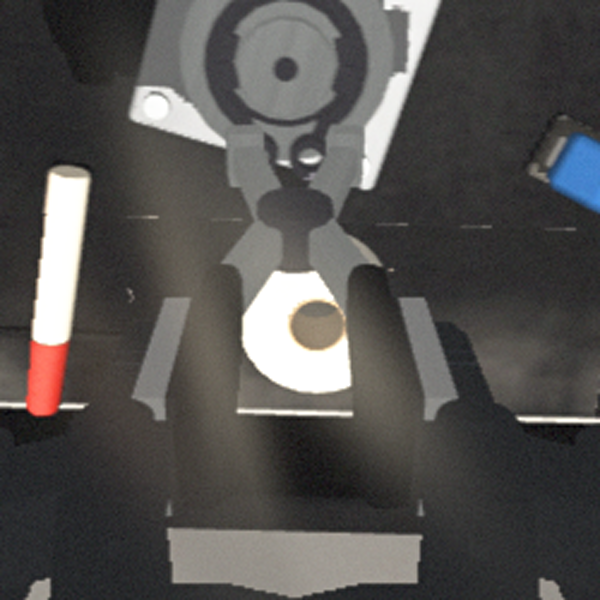

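Run:
```python
from h import *
z=load('w7'); P=cloud(z); p,R,o=tool(); Q=(P-p)@R*1000
for u in (298,301,305,309,341,345,348):
    print(u,[(v,Q[v,u].round(0).astype(int).tolist()) for v in range(216,275,4)])
for v in (230,236,242): 
    r=Q[v,285:365,0]; us=np.where(r<100)[0]+285; print(v,us.min(),us.max(),[ (int(u)) for u in us[1:][np.diff(us)>1]],Q[v,us.min()].round(1),Q[v,us.max()].round(1))
```

```text
298 [(216, [118, -17, -16]), (220, [118, -17, -13]), (224, [69, -14, -22]), (228, [65, -14, -21]), (232, [64, -14, -18]), (236, [60, -13, -17]), (240, [61, -13, -14]), (244, [66, -14, -9]), (248, [197, -24, 38]), (252, [196, -24, 43]), (256, [197, -24, 48]), (260, [197, -24, 53]), (264, [198, -24, 58]), (268, [195, -24, 61]), (272, [14, -10, -12])]
301 [(216, [119, -15, -16]), (220, [118, -15, -13]), (224, [68, -12, -23]), (228, [65, -12, -21]), (232, [64, -12, -18]), (236, [56, -11, -18]), (240, [53, -11, -16]), (244, [51, -11, -14]), (248, [52, -11, -11]), (252, [196, -21, 43]), (256, [197, -21, 48]), (260, [197, -21, 53]), (264, [197, -21, 57]), (268, [18, -9, -12]), (272, [14, -9, -12])]
305 [(216, [130, -12, -13]), (220, [117, -12, -13]), (224, [67, -9, -23]), (228, [65, -9, -21]), (232, [63, -9, -18]), (236, [57, -9, -18]), (240, [52, -8, -17]), (244, [45, -8, -16]), (248, [41, -8, -15]), (252, [39, -8, -13]), (256, [40, -8, -11]), (260, [197, -17, 53]), (264, [21, -7, -13]), (268, [17, -7, -12]), (272, [13, -7, -12])]
309 [(216, [121, -9, -15]), (220, [128, -9, -10]), (224, [7
[... 759 characters left out ...]
 [54, 16, -16]), (244, [52, 16, -14]), (248, [54, 16, -11]), (252, [197, 27, 43]), (256, [197, 27, 48]), (260, [196, 27, 52]), (264, [196, 27, 57]), (268, [194, 27, 61]), (272, [12, 14, -12])]
348 [(216, [129, 24, -13]), (220, [129, 24, -10]), (224, [69, 19, -22]), (228, [64, 19, -21]), (232, [64, 19, -18]), (236, [63, 19, -16]), (240, [64, 19, -13]), (244, [65, 19, -10]), (248, [196, 30, 38]), (252, [198, 30, 44]), (256, [197, 30, 48]), (260, [197, 31, 53]), (264, [197, 31, 57]), (268, [196, 31, 61]), (272, [187, 30, 62])]
230 294 351 [336] [ 70.3 -16.7 -17.8] [ 66.8  21.  -18.9]
236 295 351 [335] [ 66.1 -15.8 -14.9] [ 70.5  21.5 -13.7]
242 295 351 [332] [ 68.1 -16.  -10.1] [71.6 21.7 -9.1]
```

>>> send_rows --motion '[{"tx": -2, "ty": -1, "tz": 0, "roll": 0, "grip": 42}, {"tx": -2, "ty": -1, "tz": 0, "roll": 0, "grip": 49}, {"tx": -2, "ty": -1, "tz": 0, "roll": 0, "grip": 51.5}, {"tx": -2, "ty": -1, "tz": -45, "roll": 0, "grip": 51.5}, {"tx": -2, "ty": -1, "tz": -80, "roll": 0, "grip": 51.5}, {"tx": -2, "ty": -1, "tz": -107, "roll": 0, "grip": 51.5}, {"tx": -2, "ty": -1, "tz": -126, "roll": 0, "grip": 51.5}, {"tx": -2, "ty": -1, "tz": -138, "roll": 0, "grip": 51.5}]'

```text
time: 7.15
position: [0.4852, 0.0799, 0.2]
orientation: [-0.011, 0.707, 0.008, 0.707]
contact_force: [0.0, -1.4, -0.9]
gripper_width: 0.0513
```

>>> send_rows --motion '[{"tx": 0, "ty": 0, "tz": -5, "roll": 0, "grip": 51.5}, {"tx": 0, "ty": 0, "tz": -7, "roll": 0, "grip": 51.5}]'

```text
time: 7.35
position: [0.478, 0.0791, 0.2004]
orientation: [-0.011, 0.706, 0.007, 0.708]
contact_force: [-0.1, 0.4, -2.1]
gripper_width: 0.0517
```

```bash
cat >> h.py <<'E'
def rows(fn,vs=range(200,285,4),us=(300,310,335,345)):
    z=load(fn); P=cloud(z); p,R,o=tool(); Q=(P-p)@R*1000
    m=(z['d']>.05)&(Q[...,0]>8)&(Q[...,0]<85)&(abs(Q[...,2])<32)&(abs(Q[...,1])<40)
    for v in vs:
        us=np.where(m[v])[0]
        if len(us)<4: continue
        g=np.split(us,np.where(np.diff(us)>1)[0]+1)
        print(v,[(int(k[0]),int(k[-1]),Q[v,k[0]].round(1).tolist(),Q[v,k[-1]].round(1).tolist()) for k in g if len(k)>3])
E
python3 - <<'E'
from h import *
go([0.625,0.084,0.2],91.4)
grab('wrist','w8'); go([0.625,0.084,0.2],91.4); rows('w8')
s=load('w8'); cv2.imwrite('pics/c10.png',cv2.resize(s['p'][170:420,200:450],None,fx=2.4,fy=2.4,interpolation=cv2.INTER_CUBIC)[:,:,::-1])
E
```

```text
t 7.35 p [0.478  0.0791 0.2004] yawY 91.48 x [ 0.002 -0.005 -1.   ] F [-0.07  0.38 -2.09] w 51.7 q6 -1.59
SHIFT [  0.7   1.1 147.1] roll 0.08
t 7.4 p [0.4782 0.0793 0.2003] yawY 91.49 x [ 0.002 -0.005 -1.   ] F [-1.32 -0.37 -1.88] w 51.3 q6 -1.59
SHIFT [  0.6   0.9 146.9] roll 0.09
248 [(302, 316, [65.2, -13.6, -7.5], [65.8, -4.3, -7.3]), (329, 343, [63.9, 4.3, -8.0], [63.3, 13.5, -8.2])]
252 [(302, 313, [65.1, -13.6, -4.8], [63.4, -6.2, -5.3]), (329, 343, [63.6, 4.4, -5.3], [63.7, 13.6, -5.3])]
256 [(303, 317, [63.1, -12.9, -2.6], [63.9, -3.6, -2.3]), (329, 343, [64.9, 4.4, -2.0], [62.8, 13.6, -2.8])]
260 [(303, 317, [64.2, -13.0, 0.6], [50.3, -3.4, -4.8]), (328, 343, [50.5, 3.5, -4.7], [63.7, 13.7, 0.4])]
264 [(303, 319, [63.1, -13.0, 3.1], [43.7, -2.1, -4.7]), (327, 343, [43.7, 2.8, -4.7], [62.6, 13.7, 2.8])]
268 [(303, 343, [63.9, -13.1, 6.3], [63.2, 13.8, 5.9])]
272 [(306, 339, [48.6, -10.3, 2.7], [43.7, 10.1, 0.5])]
276 [(307, 332, [23.1, -8.4, -5.9], [19.4, 5.1, -7.5]), (334, 339, [19.8, 6.2, -7.4], [24.0, 9.1, -5.5])]
280 [(304, 342, [20.3, -9.9, -4.8], [20.3, 10.6, -4.8])]
284 [(299, 347, [14.7, -12.2, -5.0], [14.7, 12.9, -5.1])]
```

View pics/c10.png

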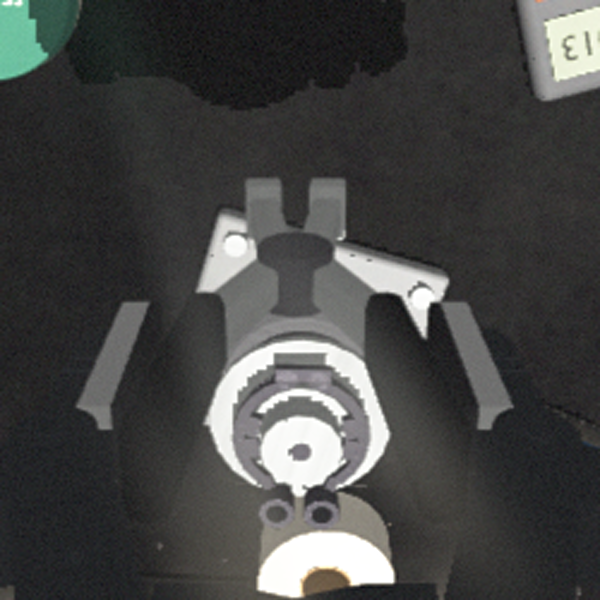

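>>> send_rows --motion '[{"tx": 0, "ty": 0, "tz": 5, "roll": 0, "grip": 51.5}, {"tx": 0, "ty": 0, "tz": 18, "roll": 0, "grip": 51.5}, {"tx": 0, "ty": 0, "tz": 38, "roll": 0, "grip": 51.5}, {"tx": 0, "ty": 0, "tz": 61, "roll": 0, "grip": 51.5}, {"tx": 1, "ty": 1, "tz": 84, "roll": 0, "grip": 51.5}, {"tx": 1, "ty": 1, "tz": 105, "roll": 0, "grip": 51.5}, {"tx": 1, "ty": 1, "tz": 123, "roll": 0, "grip": 51.5}, {"tx": 1, "ty": 1, "tz": 137, "roll": 0, "grip": 51.5}]'

```text
time: 8.2
position: [0.617, 0.0837, 0.1987]
orientation: [-0.011, 0.706, 0.007, 0.708]
contact_force: [0.2, 0.3, -0.9]
gripper_width: 0.0516
```

>>> send_rows --motion '[{"tx": 0, "ty": 0, "tz": 6, "roll": 0, "grip": 51.5}, {"tx": 0, "ty": 0, "tz": 9, "roll": 0, "grip": 51.5}, {"tx": 0, "ty": 0, "tz": 10, "roll": 0, "grip": 51.5}]'

```text
time: 8.5
position: [0.6271, 0.0839, 0.1983]
orientation: [-0.011, 0.707, 0.007, 0.707]
contact_force: [-0.7, 0.2, -2.4]
gripper_width: 0.0515
```

Run:
```python
from h import *
go([0.6255,0.0839,0.187],91.4)
grab('wrist','w9'); go([0.6255,0.0839,0.187],91.4); rows('w9')
s=load('w9'); cv2.imwrite('pics/c11.png',cv2.resize(s['p'][180:330,220:420],None,fx=4,fy=4,interpolation=cv2.INTER_CUBIC)[:,:,::-1])
p,R,o=tool()
print((p+R@np.array([.082,.00015,-.0007])).round(4))
```

```text
t 8.5 p [0.6271 0.0839 0.1983] yawY 91.47 x [ 0.001 -0.005 -1.   ] F [-0.66  0.16 -2.38] w 51.5 q6 -1.58
SHIFT [11.3  0.1 -1.6] roll 0.07
t 8.55 p [0.627  0.0839 0.1985] yawY 91.48 x [ 0.001 -0.005 -1.   ] F [ 0.25 -0.17 -2.24] w 51.2 q6 -1.58
SHIFT [11.5  0.1 -1.5] roll 0.08
244 [(302, 316, [66.6, -13.5, -9.6], [65.5, -4.2, -10.0]), (329, 343, [65.3, 4.4, -10.1], [63.4, 13.5, -10.7])]
248 [(302, 317, [64.9, -13.4, -7.4], [64.9, -3.5, -7.4]), (329, 343, [63.4, 4.4, -7.9], [63.3, 13.6, -8.0])]
252 [(302, 317, [64.3, -13.5, -4.8], [65.2, -3.5, -4.5]), (329, 343, [63.5, 4.4, -5.1], [63.6, 13.7, -5.1])]
256 [(303, 317, [64.1, -12.8, -2.1], [51.6, -3.3, -6.7]), (329, 343, [51.8, 4.2, -6.7], [63.4, 13.7, -2.4])]
260 [(303, 318, [64.3, -12.9, 0.8], [45.3, -2.6, -6.5]), (327, 332, [45.4, 2.9, -6.4], [45.5, 5.9, -6.4]), (334, 343, [45.2, 7.1, -6.5], [63.1, 13.8, 0.4])]
264 [(303, 317, [64.6, -13.0, 3.9], [38.9, -3.1, -6.4]), (319, 343, [32.2, -1.9, -9.1], [63.8, 13.9, 3.5])]
268 [(306, 339, [48.3, -10.1, 0.0], [43.3, 10.1, -2.1])]
272 [(307, 339, [25.2, -8.4, -7.2], [23.4, 9.1, -8.0])]
276 [(306, 340, [21.9, -8.8, -6.2], [21.2, 9.6, -6.5])]
280 [(301, 320, [17.0, -11.2, -6.1], [15.7, -1.2, -6.7]), (322, 345, [15.0, -0.1, -7.0], [16.8, 12.0, -6.2])]
284 [(296, 331, [12.0, -13.4, -6.1], [16.4, 4.6, -4.1]), (333, 350, [13.8, 5.6, -5.3], [12.6, 14.3, -5.9])]
[0.6264 0.0836 0.1165]
```

View pics/c11.png

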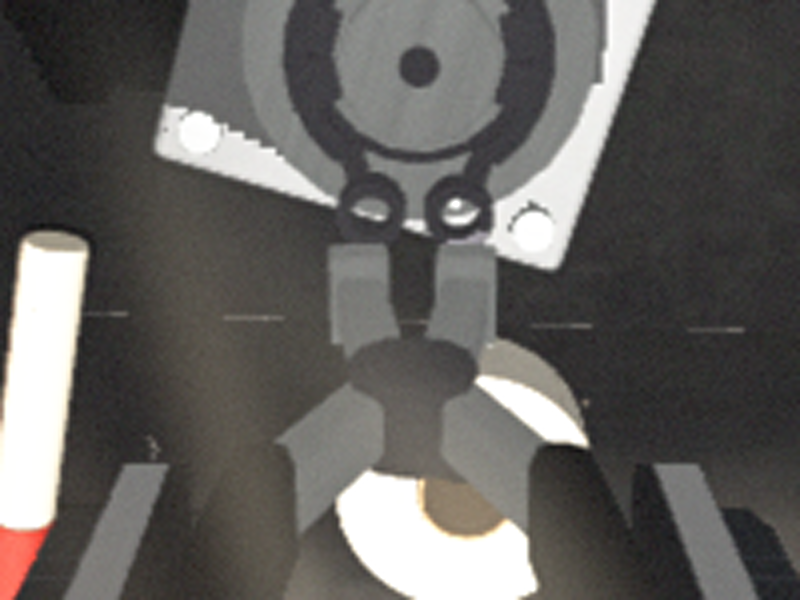

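Run:
```python
from h import *
z=load('w9'); p,R,o=tool()
for u,v in((312.75,232),(334.75,232)):
    P=pix(z,u,v,.085); print(P.round(4),((P-p)@R*1000).round(1))
cv2.imwrite('pics/c12.png',cv2.resize(z['p'][215:265,290:360],None,fx=11,fy=11,interpolation=cv2.INTER_CUBIC)[:,:,::-1])
```

```text
[0.6231 0.0755 0.085 ] [113.6  -7.7  -4.3]
[0.6226 0.0932 0.085 ] [113.5  10.   -4.3]
```

View pics/c12.png

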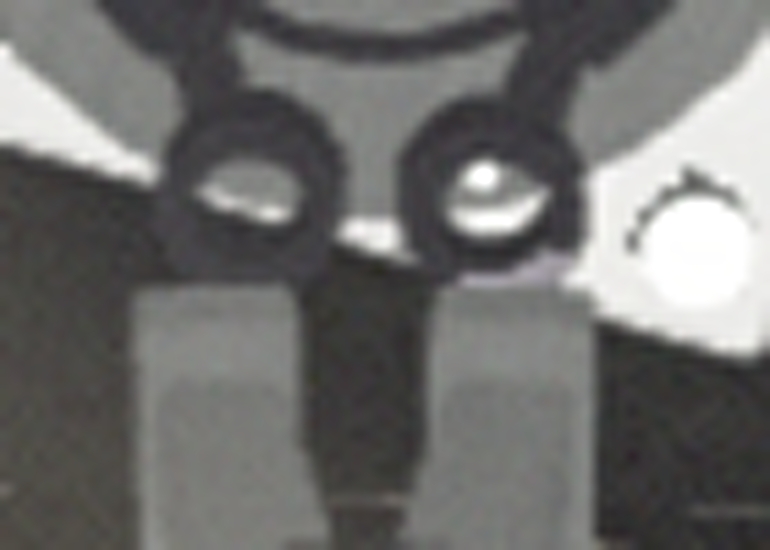

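>>> send_rows --motion '[{"tx": 3, "ty": 1, "tz": -1.5, "roll": 0, "grip": 51.5}, {"tx": 9, "ty": 1, "tz": -1.5, "roll": 0, "grip": 51.5}, {"tx": 16, "ty": 1, "tz": -1.5, "roll": 0, "grip": 51.5}, {"tx": 22, "ty": 1, "tz": -1.5, "roll": 0, "grip": 51.5}, {"tx": 25, "ty": 1, "tz": -1.5, "roll": 0, "grip": 51.5}, {"tx": 25, "ty": 1, "tz": -1.5, "roll": 0, "grip": 51.5}]'

```text
time: 9.15
position: [0.6251, 0.0847, 0.1727]
orientation: [-0.011, 0.707, 0.007, 0.707]
contact_force: [0.3, 0.3, -0.3]
gripper_width: 0.0514
```

Run:
```python
from h import *
go([0.6255,0.0839,0.187],91.4)
grab('wrist','w10');grab('scene','s10'); go([0.6255,0.0839,0.187],91.4); rows('w10',range(236,272,2))
s=load('w10'); cv2.imwrite('pics/c13.png',cv2.resize(s['p'][210:270,280:365],None,fx=9,fy=9,interpolation=cv2.INTER_CUBIC)[:,:,::-1])
s=load('s10'); u,v=map(int,proj(s,[.61,.084,.1])); cv2.imwrite('pics/c14.png',cv2.resize(s['p'][v-50:v+40,u-60:u+60],None,fx=6,fy=6,interpolation=cv2.INTER_CUBIC)[:,:,::-1])
```

```text
t 9.15 p [0.6251 0.0847 0.1727] yawY 91.48 x [ 0.    -0.005 -1.   ] F [ 0.32  0.28 -0.29] w 51.4 q6 -1.58
SHIFT [-14.2  -0.9   0.4] roll 0.08
t 9.25 p [0.6256 0.0847 0.1736] yawY 91.48 x [ 0.002 -0.005 -1.   ] F [-0.98  0.21 -1.26] w 51.7 q6 -1.58
SHIFT [-13.4  -0.9  -0.1] roll 0.08
242 [(311, 315, [71.0, -7.6, -10.5], [71.9, -4.9, -10.2]), (331, 334, [70.9, 5.9, -10.5], [71.9, 8.0, -10.2])]
244 [(302, 316, [69.9, -13.7, -9.4], [67.5, -4.2, -10.2]), (329, 343, [69.6, 4.5, -9.5], [67.5, 13.8, -10.2])]
246 [(302, 316, [64.4, -13.3, -9.8], [64.7, -4.1, -9.7]), (329, 343, [66.1, 4.5, -9.3], [64.6, 13.6, -9.8])]
248 [(302, 317, [65.6, -13.4, -8.0], [66.2, -3.5, -7.8]), (329, 343, [64.7, 4.4, -8.4], [64.0, 13.6, -8.6])]
250 [(302, 317, [65.3, -13.4, -6.7], [66.0, -3.5, -6.5]), (329, 343, [65.0, 4.5, -6.9], [64.6, 13.7, -7.0])]
252 [(302, 317, [64.7, -13.4, -5.5], [66.5, -3.5, -4.9]), (329, 343, [65.3, 4.5, -5.3], [66.0, 13.8, -5.1])]
254 [(302, 310, [70.5, -13.8, -2.0], [57.5, -7.8, -6.8]), (312, 317, [57.5, -6.6, -6.8], [65.9, -3.5, -3.7]), (329, 343, [65.7, 4.5, -3.8], [63.8, 13.7, -4.5])]
256 [(303, 317, [64.1, -12.8, -2.9], [56.0, -3.3, -6.0]), (329, 343, [55.7, 4.3, -6.1], [64.7, 13.8, -2.8])]
258 [(303, 317, [63.8, -12.8, -1.6], [50.9, -3.3, -6.5]), (328, 343, [51.8, 3.6, -6.2], [65.0, 13.8, -1.2])]
260 [(303, 318, [65.0, -12.9, 0.2], [48.5, -2.6, -6.1]), (328, 343, [48.0, 3.5, -6.3], [64.2, 13.8, -0.1])]
262 [(303, 318, [64.1, -12.8, 1.3], [44.8, -2.6, -6.2]), (327, 343, [44.9, 2.9, -6.2], [64.5, 13.9, 1.5])]
264 [(303, 319, [64.8, -12.9, 3.0], [40.7, -1.9, -6.6]), (326, 343, [43.1, 2.3, -5.6], [64.9, 13.9, 3.0])]
266 [(303, 343, [64.1, -12.9, 4.2], [64.6, 13.9, 4.4])]
268 [(306, 340, [47.3, -10.0, -1.3], [50.7, 11.1, 0.1])]
270 [(306, 339, [47.7, -10.0, 0.2], [44.2, 10.2, -1.3])]
```

View pics/c13.png

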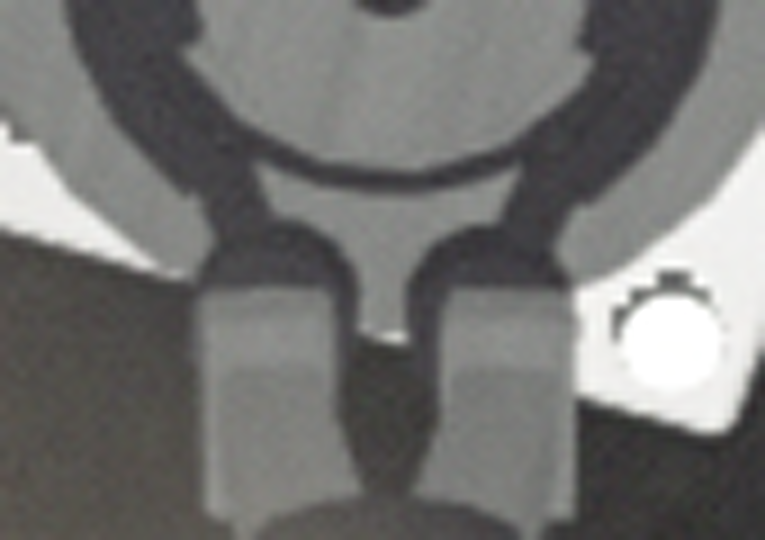

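View pics/c14.png

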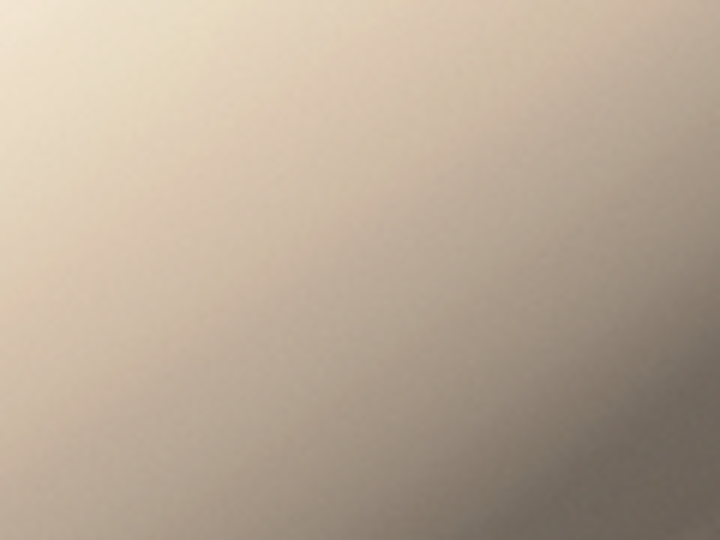

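>>> send_rows --motion '[{"tx": 2, "ty": 0, "tz": 0, "roll": 0, "grip": 51.4}, {"tx": 4, "ty": 0, "tz": 0, "roll": 0, "grip": 51.4}, {"tx": 6, "ty": 0, "tz": 0, "roll": 0, "grip": 51.4}, {"tx": 8, "ty": 0, "tz": 0, "roll": 0, "grip": 51.4}]'

```text
time: 9.65
position: [0.6255, 0.0847, 0.1654]
orientation: [-0.011, 0.707, 0.007, 0.708]
contact_force: [-0.1, -0.3, -0.7]
gripper_width: 0.0513
```

>>> send_rows --motion '[{"tx": 2, "ty": 0, "tz": 0, "roll": 0, "grip": 51.4}, {"tx": 2, "ty": 0, "tz": 0, "roll": 0, "grip": 51.4}]'

```text
time: 9.85
position: [0.6253, 0.0847, 0.163]
orientation: [-0.011, 0.707, 0.007, 0.707]
contact_force: [0.2, 1.2, -0.7]
gripper_width: 0.0516
```

>>> send_rows --motion '[{"tx": 1.5, "ty": 0, "tz": 0, "roll": 0, "grip": 51.4}, {"tx": 2, "ty": 0, "tz": 0, "roll": 0, "grip": 51.4}]'

```text
time: 10.05
position: [0.6253, 0.0847, 0.1608]
orientation: [-0.011, 0.707, 0.007, 0.707]
contact_force: [0.0, -0.1, -0.7]
gripper_width: 0.0514
```

Run:
```python
from h import *
grab('wrist','w11'); go([0.6255,0.0839,0.157],91.4); rows('w11',range(238,270,4))
s=load('w11'); cv2.imwrite('pics/c15.png',cv2.resize(s['p'][190:270,270:375],None,fx=7,fy=7,interpolation=cv2.INTER_CUBIC)[:,:,::-1])
```

```text
t 10.1 p [0.6253 0.0847 0.1607] yawY 91.48 x [ 0.    -0.005 -1.   ] F [ 0.32 -0.57 -1.72] w 51.3 q6 -1.58
SHIFT [ 3.7 -0.7  0.2] roll 0.08
238 [(302, 309, [81.3, -14.3, -9.2], [82.6, -9.4, -8.9]), (336, 343, [82.7, 9.8, -8.9], [80.6, 14.6, -9.5])]
242 [(302, 313, [82.7, -14.5, -5.8], [71.0, -6.3, -9.6]), (328, 342, [80.5, 4.1, -6.6], [81.1, 14.0, -6.4])]
246 [(301, 319, [74.1, -14.7, -5.7], [80.7, -2.3, -3.5]), (325, 344, [83.3, 2.0, -2.6], [82.0, 15.6, -3.1])]
250 [(300, 319, [74.0, -15.4, -2.8], [75.9, -2.3, -2.2]), (325, 344, [74.0, 1.9, -2.9], [74.3, 15.1, -2.7])]
254 [(300, 319, [74.4, -15.5, 0.3], [74.1, -2.3, 0.2]), (325, 344, [74.4, 1.9, 0.3], [74.9, 15.2, 0.4])]
258 [(302, 317, [74.1, -14.1, 3.2], [50.7, -3.3, -5.7]), (327, 343, [74.4, 3.3, 3.2], [63.1, 13.8, -1.1])]
262 [(303, 319, [63.2, -12.8, 1.9], [46.1, -2.0, -4.8]), (327, 331, [43.6, 2.9, -5.8], [42.4, 5.3, -6.3]), (333, 343, [42.9, 6.5, -6.1], [63.5, 13.9, 1.9])]
266 [(303, 343, [63.5, -12.9, 4.9], [64.7, 14.0, 5.3])]
```

View pics/c15.png

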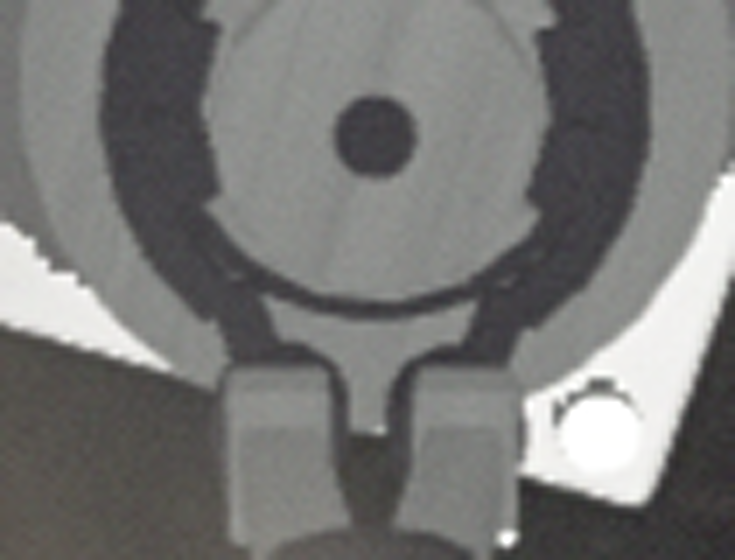

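>>> send_rows --motion '[{"tx": 0, "ty": -0.5, "tz": 0, "roll": 0, "grip": 49}, {"tx": 0, "ty": -0.5, "tz": 0, "roll": 0, "grip": 46}, {"tx": 0, "ty": -0.5, "tz": -0.2, "roll": 0, "grip": 43}, {"tx": 0, "ty": -0.5, "tz": -0.4, "roll": 0, "grip": 40}, {"tx": 0, "ty": -0.5, "tz": -0.5, "roll": 0, "grip": 38}, {"tx": 0, "ty": -0.5, "tz": -0.5, "roll": 0, "grip": 38}]'

```text
time: 10.7
position: [0.6248, 0.0841, 0.1608]
orientation: [-0.011, 0.707, 0.007, 0.707]
contact_force: [1.2, -0.2, -2.0]
gripper_width: 0.0381
```

Run:
```python
from h import *
grab('wrist','w12'); go([0.6255,0.0839,0.157],91.4); rows('w12',range(232,270,3))
s=load('w12'); cv2.imwrite('pics/c16.png',cv2.resize(s['p'][180:275,260:385],None,fx=6,fy=6,interpolation=cv2.INTER_CUBIC)[:,:,::-1])
```

```text
t 10.75 p [0.6248 0.0841 0.1608] yawY 91.48 x [ 0.001 -0.005 -1.   ] F [ 0.53 -0.83 -1.6 ] w 38.7 q6 -1.58
SHIFT [ 3.8 -0.2  0.6] roll 0.08
232 [(293, 303, [81.4, -20.6, -13.7], [81.8, -13.6, -13.5]), (323, 329, [84.0, 0.5, -12.9], [84.7, 4.8, -12.7]), (343, 355, [84.0, 14.8, -12.9], [81.3, 23.1, -13.7])]
235 [(295, 304, [82.1, -19.3, -11.2], [81.9, -12.9, -11.3]), (342, 352, [84.4, 14.1, -10.6], [81.4, 21.0, -11.5])]
238 [(298, 305, [82.4, -17.2, -8.9], [82.5, -12.3, -8.9]), (341, 348, [83.9, 13.4, -8.5], [81.7, 18.3, -9.2])]
241 [(299, 312, [83.1, -16.6, -6.5], [85.0, -7.4, -5.9]), (335, 347, [84.0, 9.2, -6.2], [81.6, 17.6, -7.0])]
244 [(296, 314, [70.2, -17.7, -8.5], [84.1, -5.9, -3.9]), (332, 350, [83.7, 7.0, -4.0], [72.4, 19.0, -7.8])]
247 [(296, 315, [69.5, -17.7, -6.5], [81.4, -5.2, -2.5]), (331, 350, [82.0, 6.3, -2.3], [73.4, 19.1, -5.3])]
250 [(296, 315, [70.8, -17.9, -4.0], [78.1, -5.1, -1.4]), (331, 350, [78.5, 6.2, -1.3], [77.2, 19.5, -1.8])]
253 [(296, 314, [72.6, -18.1, -1.1], [77.3, -5.8, 0.6]), (331, 350, [75.7, 6.2, -0.0], [75.1, 19.4, -0.3])]
256 [(296, 314, [73.1, -18.2, 1.3], [76.3, -5.8, 2.4]), (332, 349, [76.1, 6.9, 2.4], [66.7, 18.1, -1.2])]
259 [(296, 315, [72.6, -18.2, 3.3], [51.2, -4.5, -4.9]), (331, 349, [50.0, 5.5, -5.4], [67.5, 18.2, 1.3])]
262 [(297, 316, [66.9, -17.1, 3.3], [44.8, -3.7, -5.4]), (329, 349, [44.8, 4.1, -5.4], [68.1, 18.3, 3.7])]
265 [(297, 348, [66.4, -17.1, 5.3], [66.3, 17.5, 5.2])]
268 [(303, 343, [49.1, -12.0, 0.3], [51.6, 13.2, 1.3])]
```

View pics/c16.png

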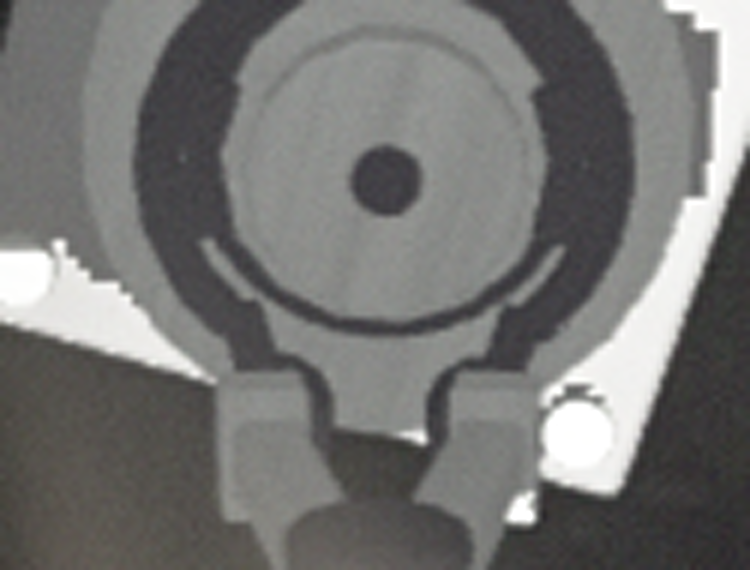

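>>> send_rows --motion '[{"tx": 0, "ty": 0, "tz": -0.3, "roll": 0, "grip": 36}, {"tx": 0, "ty": 0, "tz": -0.6, "roll": 0, "grip": 34.5}, {"tx": 0, "ty": 0, "tz": -0.8, "roll": 0, "grip": 33}, {"tx": 0, "ty": 0, "tz": -1, "roll": 0, "grip": 32}, {"tx": 0, "ty": 0, "tz": -1, "roll": 0, "grip": 32}]'

```text
time: 11.25
position: [0.6238, 0.0842, 0.1607]
orientation: [-0.011, 0.707, 0.007, 0.707]
contact_force: [0.8, 0.4, -1.4]
gripper_width: 0.0324
```

Run:
```python
from h import *
grab('wrist','w13'); go([0.6255,0.0839,0.157],91.4); rows('w13',range(238,270,3))
s=load('w13'); cv2.imwrite('pics/c17.png',cv2.resize(s['p'][180:275,260:385],None,fx=6,fy=6,interpolation=cv2.INTER_CUBIC)[:,:,::-1])
```

```text
t 11.3 p [0.6238 0.0841 0.1607] yawY 91.48 x [ 0.001 -0.005 -1.   ] F [-0.24 -0.95 -0.57] w 32.5 q6 -1.58
SHIFT [ 3.7 -0.3  1.7] roll 0.08
238 [(295, 301, [82.5, -19.4, -8.9], [83.2, -15.2, -8.7]), (345, 352, [83.9, 16.3, -8.5], [83.1, 21.2, -8.8])]
241 [(295, 306, [82.1, -19.4, -6.8], [84.3, -11.7, -6.1]), (340, 351, [84.8, 12.8, -6.0], [82.2, 20.5, -6.8])]
244 [(292, 309, [71.8, -20.6, -7.9], [83.5, -9.5, -4.1]), (337, 343, [83.2, 10.6, -4.2], [70.0, 14.1, -8.6]), (345, 354, [69.8, 15.4, -8.7], [73.3, 21.8, -7.5])]
247 [(292, 310, [71.2, -20.6, -6.0], [82.4, -8.8, -2.2]), (336, 354, [82.6, 9.9, -2.1], [80.0, 22.6, -3.0])]
250 [(291, 310, [77.5, -22.0, -1.6], [78.0, -8.6, -1.5]), (336, 355, [78.1, 9.7, -1.4], [77.5, 23.1, -1.7])]
253 [(291, 310, [75.8, -21.9, 0.0], [77.8, -8.6, 0.7]), (336, 355, [76.8, 9.7, 0.3], [77.6, 23.2, 0.6])]
256 [(292, 311, [72.9, -21.0, 1.2], [56.6, -7.2, -4.9]), (335, 354, [54.9, 8.1, -5.6], [77.1, 22.5, 2.7])]
259 [(292, 313, [73.0, -21.0, 3.4], [49.9, -5.7, -5.4]), (332, 353, [50.8, 6.1, -5.1], [71.2, 21.3, 2.7])]
262 [(293, 328, [67.7, -19.9, 3.6], [39.6, 3.4, -7.5]), (330, 353, [44.9, 4.8, -5.4], [69.2, 21.1, 4.1])]
265 [(294, 352, [67.3, -19.2, 5.6], [66.1, 20.2, 5.1])]
268 [(300, 345, [53.8, -14.2, 2.3], [50.9, 14.4, 1.0])]
```

View pics/c17.png

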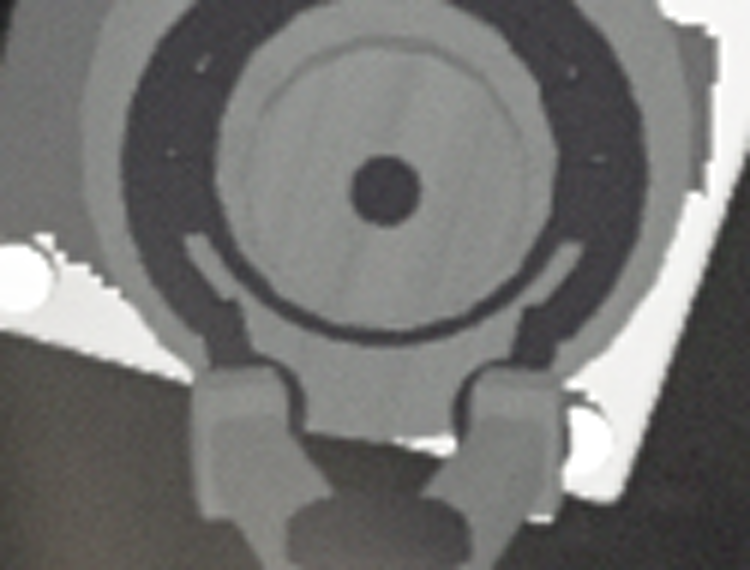

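>>> send_rows --motion '[{"tx": 0, "ty": 0, "tz": -0.3, "roll": 0, "grip": 31}, {"tx": 0.3, "ty": 0, "tz": -0.5, "roll": 0, "grip": 30}, {"tx": 0.5, "ty": 0, "tz": -0.6, "roll": 0, "grip": 29}, {"tx": 0.7, "ty": 0, "tz": -0.8, "roll": 0, "grip": 28.3}, {"tx": 0.7, "ty": 0, "tz": -0.8, "roll": 0, "grip": 28.3}]'

```text
time: 11.8
position: [0.6229, 0.0841, 0.16]
orientation: [-0.011, 0.707, 0.007, 0.707]
contact_force: [0.4, 0.3, -1.0]
gripper_width: 0.0283
```

Run:
```python
from h import *
grab('wrist','w14'); go([0.6255,0.0839,0.157],91.4); rows('w14',range(238,270,3))
s=load('w14'); cv2.imwrite('pics/c18.png',cv2.resize(s['p'][180:275,260:385],None,fx=6,fy=6,interpolation=cv2.INTER_CUBIC)[:,:,::-1])
```

```text
t 11.85 p [0.623  0.0841 0.16  ] yawY 91.48 x [ 0.    -0.005 -1.   ] F [ 0.21  0.96 -2.08] w 28.7 q6 -1.58
SHIFT [ 3.  -0.3  2.5] roll 0.08
238 [(292, 298, [84.2, -21.7, -8.4], [83.8, -17.4, -8.5]), (348, 351, [84.8, 18.5, -8.3], [84.2, 20.6, -8.5])]
241 [(292, 303, [84.2, -21.8, -6.1], [85.0, -13.9, -5.9]), (344, 354, [74.8, 15.0, -9.2], [84.9, 22.9, -6.0])]
244 [(289, 305, [71.9, -22.7, -8.0], [80.9, -12.3, -5.0]), (341, 357, [84.3, 13.5, -3.9], [73.8, 23.9, -7.4])]
247 [(288, 307, [77.0, -24.0, -4.0], [84.6, -11.1, -1.4]), (340, 357, [81.3, 12.7, -2.6], [74.3, 24.0, -5.0])]
250 [(287, 307, [77.2, -24.8, -1.7], [80.2, -10.9, -0.7]), (339, 358, [79.2, 11.9, -1.1], [77.6, 25.2, -1.7])]
253 [(288, 306, [77.5, -24.2, 0.6], [59.4, -10.5, -6.0]), (339, 358, [60.4, 10.9, -5.6], [77.2, 25.2, 0.4])]
256 [(289, 309, [72.4, -23.0, 1.0], [53.9, -8.4, -5.9]), (336, 357, [56.0, 8.8, -5.2], [76.8, 24.5, 2.5])]
259 [(289, 312, [74.2, -23.3, 3.9], [49.6, -6.4, -5.5]), (333, 356, [49.5, 6.7, -5.6], [71.7, 23.3, 2.9])]
262 [(290, 356, [69.6, -22.2, 4.3], [72.0, 23.5, 5.2])]
265 [(291, 354, [67.4, -21.3, 5.6], [67.3, 21.7, 5.6])]
268 [(299, 347, [51.6, -14.7, 1.3], [54.1, 15.9, 2.3])]
```

View pics/c18.png

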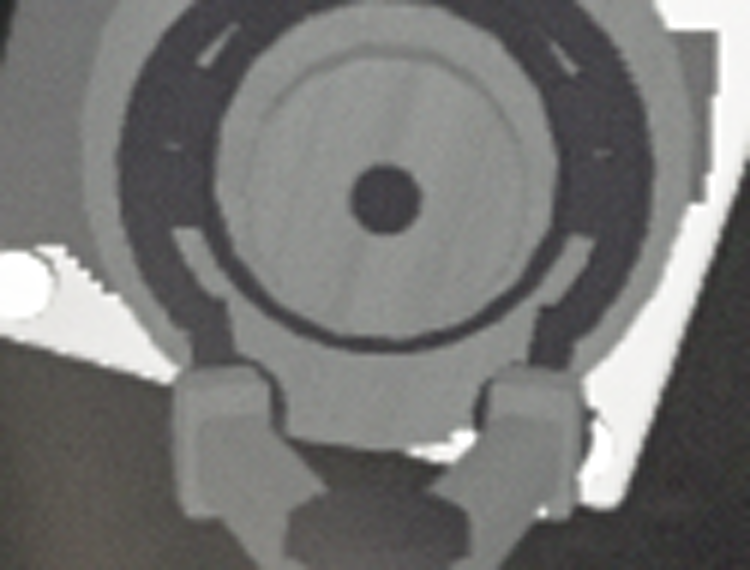

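>>> send_rows --motion '[{"tx": 0.2, "ty": 0, "tz": -0.3, "roll": 0, "grip": 27}, {"tx": 0.4, "ty": 0, "tz": -0.5, "roll": 0, "grip": 26}, {"tx": 0.6, "ty": 0, "tz": -0.7, "roll": 0, "grip": 25}, {"tx": 0.8, "ty": 0, "tz": -0.8, "roll": 0, "grip": 24}, {"tx": 0.8, "ty": 0, "tz": -0.8, "roll": 0, "grip": 24}]'

```text
time: 12.35
position: [0.6221, 0.0841, 0.1592]
orientation: [-0.011, 0.707, 0.007, 0.707]
contact_force: [-0.1, 0.0, -1.3]
gripper_width: 0.0244
```

Run:
```python
from h import *
grab('wrist','w15'); go([0.6255,0.0839,0.157],91.4); rows('w15',range(238,270,3))
s=load('w15'); cv2.imwrite('pics/c19.png',cv2.resize(s['p'][180:275,260:385],None,fx=6,fy=6,interpolation=cv2.INTER_CUBIC)[:,:,::-1])
```

```text
t 12.4 p [0.6221 0.0841 0.1592] yawY 91.48 x [ 0.    -0.005 -1.   ] F [-0.53 -0.31 -1.35] w 24.7 q6 -1.58
SHIFT [ 2.2 -0.3  3.3] roll 0.08
238 [(289, 295, [84.8, -23.9, -8.2], [84.4, -19.6, -8.3]), (352, 358, [84.6, 21.4, -8.3], [84.3, 25.6, -8.4])]
241 [(288, 298, [84.3, -24.6, -6.1], [75.4, -16.8, -9.0]), (348, 357, [75.4, 17.8, -9.0], [83.5, 24.9, -6.4])]
244 [(285, 301, [72.1, -25.4, -7.8], [70.6, -14.4, -8.4]), (345, 360, [68.9, 15.3, -9.0], [70.2, 25.6, -8.6])]
247 [(284, 302, [78.2, -26.9, -3.6], [79.7, -14.3, -3.1]), (343, 361, [84.9, 15.1, -1.4], [78.2, 27.3, -3.7])]
250 [(284, 303, [78.6, -27.1, -1.2], [80.0, -13.7, -0.8]), (343, 362, [80.4, 14.8, -0.7], [77.6, 28.0, -1.7])]
253 [(284, 304, [77.7, -27.0, 0.7], [60.7, -11.9, -5.5]), (342, 363, [59.5, 12.8, -5.9], [77.7, 28.8, 0.6])]
256 [(285, 307, [77.8, -26.4, 3.0], [56.1, -9.7, -5.1]), (338, 362, [56.2, 10.1, -5.1], [77.5, 28.2, 2.8])]
259 [(286, 311, [70.9, -25.0, 2.7], [51.2, -7.0, -4.9]), (335, 360, [50.5, 8.0, -5.2], [72.3, 26.2, 3.1])]
262 [(286, 359, [72.2, -25.2, 5.4], [70.3, 25.4, 4.6])]
265 [(288, 339, [67.8, -23.4, 5.8], [40.5, 10.0, -5.2]), (341, 350, [41.8, 11.3, -4.7], [55.4, 17.9, 0.8]), (352, 358, [60.4, 19.7, 2.8], [68.4, 24.5, 6.0])]
268 [(296, 349, [55.1, -16.9, 2.8], [55.3, 17.3, 2.9])]
```

View pics/c19.png

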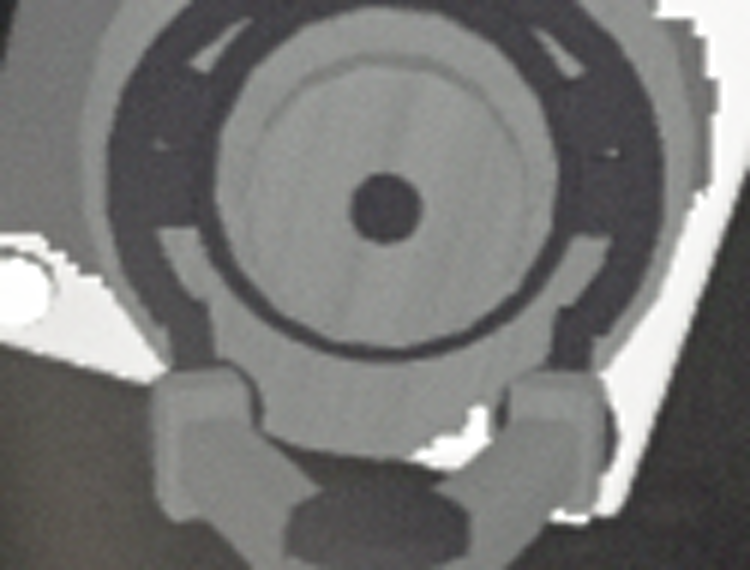

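>>> send_rows --motion '[{"tx": 0.2, "ty": 0, "tz": 0, "roll": 0, "grip": 23.3}, {"tx": 0.4, "ty": 0, "tz": 0, "roll": 0, "grip": 22.4}, {"tx": 0.4, "ty": 0, "tz": 0, "roll": 0, "grip": 22.4}]'

```text
time: 12.7
position: [0.6222, 0.0841, 0.1588]
orientation: [-0.011, 0.707, 0.007, 0.707]
contact_force: [-0.6, -0.1, -1.5]
gripper_width: 0.0226
```

Run:
```python
from h import *
grab('wrist','w16'); go([0.6255,0.0839,0.157],91.4); rows('w16',range(244,260,3))
s=load('w16'); cv2.imwrite('pics/c20.png',cv2.resize(s['p'][150:275,250:400],None,fx=5.2,fy=4.8,interpolation=cv2.INTER_CUBIC)[:,:,::-1])
```

```text
t 12.75 p [0.6222 0.0841 0.1588] yawY 91.48 x [ 0.    -0.005 -1.   ] F [ 0.67  0.07 -0.71] w 22.7 q6 -1.58
SHIFT [ 1.8 -0.3  3.3] roll 0.08
244 [(284, 300, [70.8, -26.0, -8.3], [83.2, -16.0, -4.2]), (346, 361, [70.0, 16.1, -8.6], [72.7, 26.5, -7.8])]
247 [(283, 301, [78.7, -27.7, -3.5], [81.0, -15.1, -2.7]), (345, 362, [82.9, 16.4, -2.1], [76.5, 27.8, -4.3])]
250 [(282, 302, [76.7, -28.2, -1.9], [83.3, -14.6, 0.4]), (344, 363, [82.4, 15.7, 0.0], [78.3, 28.8, -1.4])]
253 [(282, 303, [77.2, -28.4, 0.5], [61.0, -12.6, -5.4]), (343, 364, [59.4, 13.5, -6.0], [76.8, 29.4, 0.3])]
256 [(283, 307, [77.1, -27.7, 2.7], [57.0, -9.8, -4.8]), (339, 363, [55.2, 10.7, -5.5], [77.4, 28.9, 2.8])]
259 [(285, 310, [70.8, -25.6, 2.6], [50.8, -7.6, -5.1]), (335, 361, [50.1, 8.0, -5.4], [72.6, 27.0, 3.2])]
```

View pics/c20.png

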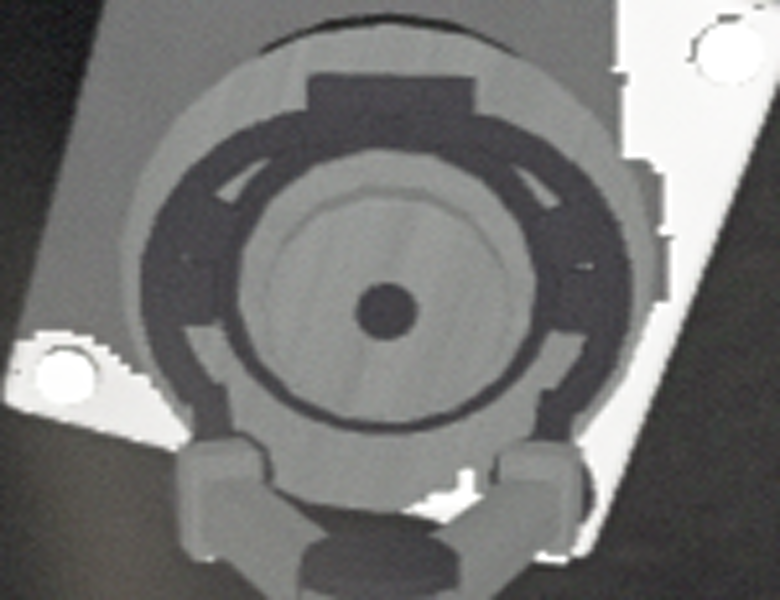

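Run:
```python
from h import *
z=load('w16')
C=pix(z,324.2,215,.087); print('spindle',C)
A=pix(z,282+.3,251.5,.085);B=pix(z,363.7,251.5,.085);print(A,B,(A+B)/2-C)
for y in (75,150): print(pix(z,324.2,150+y/4.8,.079 if y==75 else .075)-C)
print('land bottom',pix(z,324.2,150+425/4.8,.075)-C)
P=cloud(z);m=(z['d']>.05)&(P[...,2]>.0855)&(P[...,2]<.091)&(np.hypot(P[...,0]-C[0],P[...,1]-C[1])<.02)
q=P[m]; print(cv2.minEnclosingCircle((q[:,:2]*1000).astype(np.float32)),np.median(q[:,2]))
m=(z['d']>.05)&(P[...,2]>.0728)&(P[...,2]<.0765)&(np.hypot(P[...,0]-C[0],P[...,1]-C[1])<.024)
# bridge depth profile along column
p,R,o=tool();Q=(P-p)@R*1000
for v in range(160,186,2): print(v,Q[v,324].round(1),P[v,324].round(4))
```

```text
spindle [0.59390758 0.0842476  0.087     ]
[0.62113554 0.05594237 0.085     ] [0.61949361 0.11236036 0.085     ] [ 2.64069974e-02 -9.62369684e-05 -2.00000000e-03]
[-0.03126624 -0.00090356 -0.008     ]
[-0.020563   -0.00059827 -0.012     ]
land bottom [ 0.0201051   0.00057078 -0.012     ]
((593.1298828125, 83.98372650146484), 15.86707878112793) 0.08805960565091094
160 [ 90.6   1.1 -62.4] [0.5598 0.0831 0.0682]
162 [ 90.    1.1 -61.1] [0.5611 0.0832 0.0687]
164 [ 89.7   1.1 -59.8] [0.5624 0.0832 0.0691]
166 [ 86.3   1.1 -58.7] [0.5635 0.0832 0.0724]
168 [ 86.5   1.1 -57.4] [0.5648 0.0833 0.0722]
170 [ 85.9   1.1 -56.1] [0.5661 0.0833 0.0729]
172 [ 86.    1.1 -54.8] [0.5674 0.0833 0.0728]
174 [ 86.9   1.1 -53.3] [0.5689 0.0834 0.0718]
176 [ 90.2   1.2 -51.6] [0.5706 0.0834 0.0686]
178 [ 89.8   1.2 -50.3] [0.5719 0.0835 0.069 ]
180 [ 90.6   1.2 -48.8] [0.5734 0.0835 0.0682]
182 [ 82.3   1.1 -48.5] [0.5737 0.0835 0.0765]
184 [ 82.8   1.1 -47.1] [0.5751 0.0836 0.076 ]
```

>>> send_rows --motion '[{"tx": 1, "ty": 0, "tz": 0, "roll": 0, "grip": 22.4}, {"tx": 2, "ty": 0, "tz": 0, "roll": 0, "grip": 22.4}, {"tx": 3, "ty": 0, "tz": 0, "roll": 0, "grip": 22.4}, {"tx": 3, "ty": 0, "tz": 0, "roll": 0, "grip": 22.4}]'

```text
time: 13.15
position: [0.6223, 0.084, 0.1558]
orientation: [-0.011, 0.707, 0.007, 0.707]
contact_force: [0.4, 0.6, 0.7]
gripper_width: 0.0229
```

```bash
cat >> h.py <<'E'
def ringz(fn,us=(324,)):
    z=load(fn);P=cloud(z)
    for u in us: print(u,[(v,(P[v,u]*1000).round(0).astype(int).tolist()) for v in range(140,200,3)])
E
python3 - <<'E'
from h import *
go([0.6255,0.0839,0.157],91.4)
grab('wrist','w17'); go([0.6255,0.0839,0.157],91.4); rows('w17',range(238,260,3)); ringz('w17',(322,326))
s=load('w17'); cv2.imwrite('pics/c21.png',cv2.resize(s['p'][150:275,250:400],None,fx=5.2,fy=4.8,interpolation=cv2.INTER_CUBIC)[:,:,::-1])
E
```

```text
t 13.15 p [0.6223 0.084  0.1558] yawY 91.48 x [ 0.001 -0.005 -1.   ] F [0.35 0.64 0.68] w 22.9 q6 -1.58
SHIFT [-1.1 -0.2  3.2] roll 0.08
t 13.2 p [0.6223 0.0841 0.1559] yawY 91.48 x [ 0.001 -0.005 -1.   ] F [-0.02 -0.49  0.81] w 23.1 q6 -1.58
SHIFT [-1.1 -0.3  3.2] roll 0.08
238 [(287, 294, [82.6, -25.1, -8.9], [84.7, -20.3, -8.3]), (320, 329, [78.6, -1.6, -10.2], [80.6, 4.7, -9.6]), (353, 359, [83.0, 21.9, -8.9], [84.2, 26.3, -8.5])]
241 [(287, 297, [83.2, -25.3, -6.5], [75.0, -17.5, -9.1]), (349, 359, [75.7, 18.5, -9.0], [82.8, 26.2, -6.7])]
244 [(284, 300, [72.7, -26.2, -7.7], [83.2, -16.0, -4.3]), (346, 361, [70.7, 16.1, -8.4], [72.2, 26.4, -7.9])]
247 [(283, 301, [77.4, -27.6, -3.9], [82.2, -15.3, -2.3]), (345, 363, [83.5, 16.4, -1.9], [80.8, 29.0, -2.9])]
250 [(282, 301, [78.1, -28.4, -1.5], [77.8, -15.0, -1.6]), (344, 364, [82.1, 15.6, -0.1], [76.9, 29.3, -1.9])]
253 [(282, 303, [78.4, -28.6, 0.9], [61.6, -12.6, -5.2]), (343, 357, [60.5, 13.5, -5.6], [65.5, 23.2, -3.8]), (359, 364, [68.4, 24.8, -2.8], [75.9, 29.2, -0.1])]
256 [(283, 307, [77.0, -27.8, 2.7], [55.5, -9.7, -5.4])
[... 350 characters left out ...]
62, 82, 69]), (167, [564, 82, 73]), (170, [566, 82, 72]), (173, [568, 82, 72]), (176, [570, 82, 69]), (179, [572, 82, 68]), (182, [573, 82, 77]), (185, [575, 82, 76]), (188, [577, 82, 77]), (191, [578, 82, 87]), (194, [579, 82, 89]), (197, [581, 82, 87])]
326 [(140, [548, 84, 14]), (143, [550, 84, 13]), (146, [552, 84, 14]), (149, [555, 85, 12]), (152, [557, 85, 14]), (155, [556, 84, 68]), (158, [558, 84, 68]), (161, [560, 84, 68]), (164, [562, 85, 68]), (167, [564, 85, 73]), (170, [566, 85, 72]), (173, [568, 85, 73]), (176, [570, 85, 68]), (179, [572, 85, 68]), (182, [574, 85, 74]), (185, [575, 85, 77]), (188, [578, 85, 75]), (191, [578, 85, 87]), (194, [579, 85, 88]), (197, [582, 85, 87])]
```

View pics/c21.png

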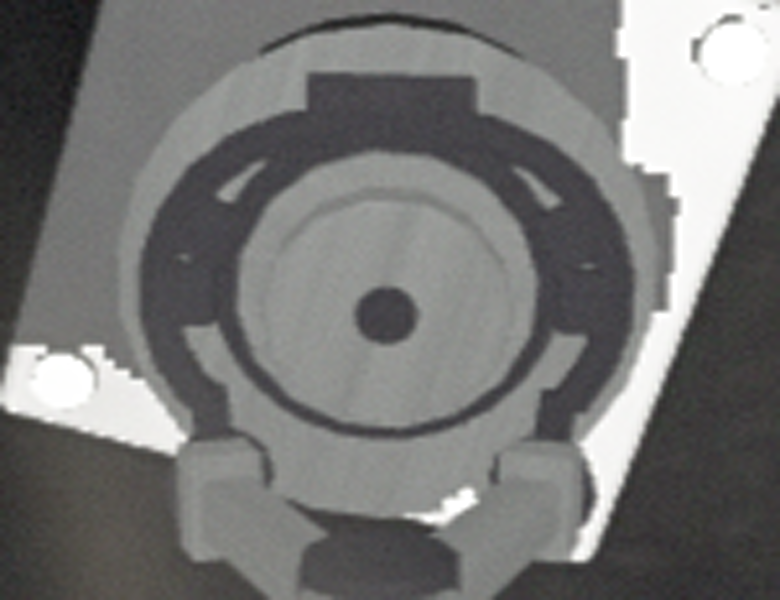

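>>> send_rows --motion '[{"tx": 1, "ty": 0, "tz": 0, "roll": 0, "grip": 22.4}, {"tx": 2, "ty": 0, "tz": 0, "roll": 0, "grip": 22.4}, {"tx": 3, "ty": 0, "tz": 0, "roll": 0, "grip": 22.4}, {"tx": 3, "ty": 0, "tz": 0, "roll": 0, "grip": 22.4}]'

```text
time: 13.6
position: [0.6224, 0.0841, 0.153]
orientation: [-0.011, 0.707, 0.007, 0.707]
contact_force: [0.1, -0.1, 2.1]
gripper_width: 0.0227
```

>>> send_rows --motion '[{"tx": 1, "ty": 0, "tz": 0, "roll": 0, "grip": 22.4}, {"tx": 2, "ty": 0, "tz": 0, "roll": 0, "grip": 22.4}, {"tx": 2, "ty": 0, "tz": 0, "roll": 0, "grip": 22.4}]'

```text
time: 13.9
position: [0.6224, 0.084, 0.1511]
orientation: [-0.011, 0.707, 0.007, 0.707]
contact_force: [-0.2, 0.4, 2.0]
gripper_width: 0.023
```

Run:
```python
from h import *
go([0.6255,0.0839,0.157],91.4)
grab('wrist','w18'); go([0.6255,0.0839,0.157],91.4); rows('w18',range(238,260,3)); ringz('w18',(326,))
s=load('w18'); cv2.imwrite('pics/c22.png',cv2.resize(s['p'][150:275,250:400],None,fx=5.2,fy=4.8,interpolation=cv2.INTER_CUBIC)[:,:,::-1])
```

```text
t 13.9 p [0.6224 0.084  0.1511] yawY 91.48 x [ 0.001 -0.005 -1.   ] F [-0.23  0.35  1.99] w 23.0 q6 -1.58
SHIFT [-5.9 -0.3  3.1] roll 0.08
t 13.95 p [0.6225 0.0841 0.1512] yawY 91.47 x [ 0.001 -0.005 -1.   ] F [0.02 0.54 2.38] w 23.0 q6 -1.58
SHIFT [-5.8 -0.3  3. ] roll 0.07
238 [(287, 293, [82.2, -25.1, -9.0], [84.2, -21.0, -8.4]), (314, 335, [74.7, -5.7, -11.4], [74.6, 8.7, -11.5]), (353, 360, [83.5, 21.9, -8.7], [83.7, 27.0, -8.6])]
241 [(286, 298, [84.1, -26.1, -6.2], [84.9, -17.5, -5.9]), (349, 359, [75.3, 18.5, -9.1], [83.8, 26.4, -6.4])]
244 [(284, 300, [71.4, -26.0, -8.1], [71.0, -15.1, -8.3]), (346, 362, [69.7, 16.0, -8.8], [71.4, 27.0, -8.2])]
247 [(283, 301, [76.8, -27.5, -4.1], [82.7, -15.3, -2.1]), (345, 363, [82.7, 16.3, -2.2], [79.9, 28.9, -3.1])]
250 [(282, 301, [78.0, -28.4, -1.5], [78.1, -15.0, -1.4]), (344, 364, [83.6, 15.7, 0.4], [77.5, 29.4, -1.7])]
253 [(282, 303, [76.5, -28.3, 0.2], [61.4, -12.6, -5.3]), (342, 364, [61.3, 12.9, -5.3], [76.6, 29.4, 0.2])]
256 [(283, 307, [77.4, -27.8, 2.8], [56.3, -9.8, -5.0]), (339, 363, [55.6, 10.7, -5.3], [77.8, 28.9, 2.9])]
259 [(285, 310, [69.8, -25.5, 2.2], [49.4, -7.6, -5.6]), (335, 362, [50.3, 8.0, -5.3], [77.3, 28.2, 5.0])]
326 [(140, [548, 84, 14]), (143, [550, 84, 13]), (146, [553, 84, 13]), (149, [555, 85, 14]), (152, [557, 85, 12]), (155, [557, 84, 63]), (158, [559, 84, 64]), (161, [561, 84, 64]), (164, [563, 85, 64]), (167, [564, 85, 69]), (170, [566, 85, 68]), (173, [568, 85, 66]), (176, [571, 85, 64]), (179, [573, 85, 63]), (182, [574, 85, 72]), (185, [575, 85, 75]), (188, [577, 85, 76]), (191, [578, 85, 83]), (194, [579, 85, 88]), (197, [581, 85, 87])]
```

View pics/c22.png

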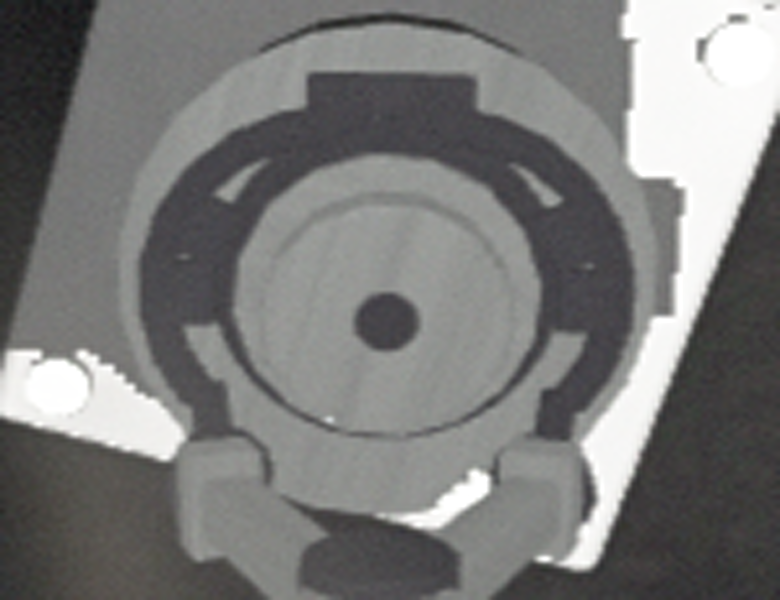

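>>> send_rows --motion '[{"tx": 1, "ty": 0, "tz": 0, "roll": 0, "grip": 22.4}, {"tx": 1, "ty": 0, "tz": 0, "roll": 0, "grip": 25}, {"tx": 1, "ty": 0, "tz": 0.4, "roll": 0, "grip": 27}, {"tx": 1, "ty": 0, "tz": 0.8, "roll": 0, "grip": 29}, {"tx": 1, "ty": 0, "tz": 1.2, "roll": 0, "grip": 31}, {"tx": 1, "ty": 0, "tz": 1.4, "roll": 0, "grip": 32}]'

```text
time: 14.55
position: [0.6238, 0.0841, 0.1501]
orientation: [-0.011, 0.707, 0.007, 0.707]
contact_force: [-1.1, 0.8, 2.8]
gripper_width: 0.0321
```

Run:
```python
from h import *
go([0.6255,0.0839,0.157],91.4)
grab('wrist','w19'); go([0.6255,0.0839,0.157],91.4); rows('w19',range(238,260,3)); ringz('w19',(326,))
s=load('w19'); cv2.imwrite('pics/c23.png',cv2.resize(s['p'][150:275,250:400],None,fx=5.2,fy=4.8,interpolation=cv2.INTER_CUBIC)[:,:,::-1])
```

```text
t 14.55 p [0.6238 0.0841 0.1501] yawY 91.48 x [ 0.001 -0.005 -1.   ] F [-1.1   0.82  2.76] w 32.1 q6 -1.58
SHIFT [-6.9 -0.3  1.7] roll 0.08
t 14.6 p [0.6238 0.0841 0.1501] yawY 91.48 x [ 0.001 -0.005 -1.   ] F [0.09 0.51 1.86] w 32.1 q6 -1.58
SHIFT [-6.9 -0.3  1.7] roll 0.08
238 [(294, 301, [83.1, -20.2, -8.7], [84.1, -15.2, -8.4]), (317, 326, [74.3, -3.6, -11.5], [73.2, 2.5, -11.8]), (346, 353, [84.5, 17.0, -8.3], [83.1, 21.9, -8.8])]
241 [(292, 299, [72.2, -20.6, -10.0], [71.8, -15.8, -10.1]), (301, 307, [71.8, -14.5, -10.1], [84.9, -11.0, -5.9]), (340, 354, [72.2, 12.1, -10.0], [72.0, 21.6, -10.1])]
244 [(291, 308, [81.0, -22.2, -4.9], [81.1, -10.1, -4.9]), (338, 354, [84.6, 11.4, -3.8], [70.6, 21.5, -8.4])]
247 [(290, 309, [76.4, -22.5, -4.2], [80.7, -9.4, -2.8]), (337, 355, [81.7, 10.5, -2.5], [76.2, 22.9, -4.4])]
250 [(290, 309, [77.5, -22.7, -1.6], [76.4, -9.3, -2.0]), (337, 356, [76.3, 10.3, -2.1], [76.4, 23.6, -2.1])]
253 [(290, 309, [77.6, -22.8, 0.7], [58.3, -8.5, -6.3]), (336, 356, [58.2, 8.9, -6.4], [77.5, 23.8, 0.6])]
256 [(292, 312, [71.0, -20.8, 0.5], [53.6, -6.5, -6.0]), (334, 355, [54.3, 7.5, -5.8], [75.4, 23.0, 2.1])]
259 [(292, 295, [72.7, -21.0, 3.3], [67.1, -18.4, 1.2]), (297, 314, [61.4, -16.6, -1.0], [48.7, -5.1, -5.9]), (332, 353, [48.0, 6.0, -6.1], [69.8, 21.1, 2.2])]
326 [(140, [549, 84, 13]), (143, [552, 84, 14]), (146, [554, 85, 13]), (149, [556, 85, 14]), (152, [558, 85, 19]), (155, [558, 84, 63]), (158, [560, 84, 63]), (161, [562, 85, 63]), (164, [564, 85, 66]), (167, [565, 85, 67]), (170, [567, 85, 67]), (173, [570, 85, 64]), (176, [572, 85, 63]), (179, [574, 85, 63]), (182, [574, 85, 75]), (185, [576, 85, 76]), (188, [578, 85, 78]), (191, [578, 85, 87]), (194, [580, 85, 88]), (197, [582, 85, 88])]
```

View pics/c23.png

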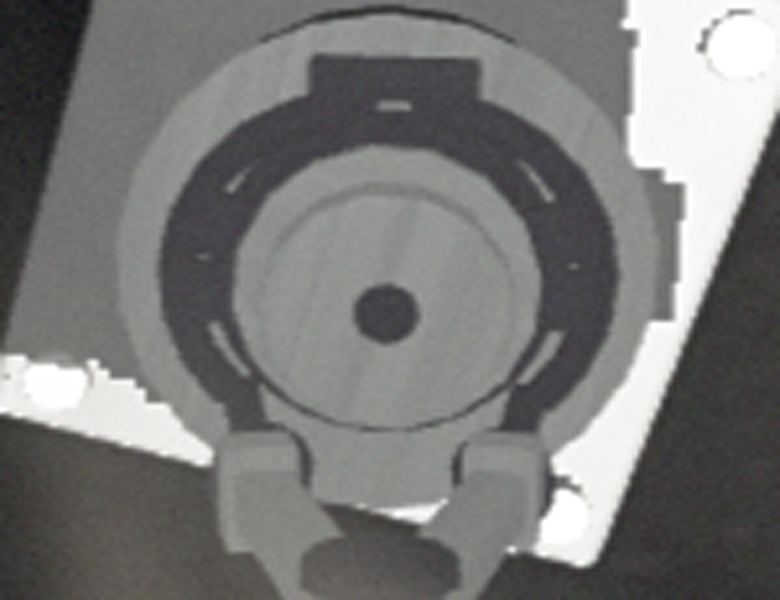

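>>> send_rows --motion '[{"tx": 0, "ty": 0, "tz": 0.3, "roll": 0, "grip": 35}, {"tx": 0, "ty": 0, "tz": 0.6, "roll": 0, "grip": 38}, {"tx": 0, "ty": 0, "tz": 0.9, "roll": 0, "grip": 41}, {"tx": 0, "ty": 0, "tz": 1.2, "roll": 0, "grip": 44}, {"tx": 0, "ty": 0, "tz": 1.2, "roll": 0, "grip": 47}, {"tx": 0, "ty": 0, "tz": 1.2, "roll": 0, "grip": 50}, {"tx": 0, "ty": 0, "tz": 1.2, "roll": 0, "grip": 51}]'

```text
time: 15.3
position: [0.6247, 0.0841, 0.1496]
orientation: [-0.011, 0.707, 0.007, 0.707]
contact_force: [0.2, -0.5, -0.7]
gripper_width: 0.0507
```

Run:
```python
from h import *
go([0.6255,0.0839,0.157],91.4)
grab('wrist','w20'); go([0.6255,0.0839,0.157],91.4); rows('w20',range(235,270,3)); ringz('w20',(326,))
s=load('w20'); cv2.imwrite('pics/c24.png',cv2.resize(s['p'][150:275,250:400],None,fx=5.2,fy=4.8,interpolation=cv2.INTER_CUBIC)[:,:,::-1])
```

```text
t 15.3 p [0.6247 0.0841 0.1496] yawY 91.48 x [ 0.    -0.005 -1.   ] F [ 0.23 -0.46 -0.73] w 50.7 q6 -1.58
SHIFT [-7.4 -0.3  0.8] roll 0.08
t 15.35 p [0.6248 0.0841 0.1497] yawY 91.48 x [ 0.    -0.005 -1.   ] F [ 0.98 -0.22 -1.12] w 50.7 q6 -1.58
SHIFT [-7.3 -0.3  0.7] roll 0.08
235 [(282, 366, [84.4, -28.8, -10.6], [84.7, 31.3, -10.6])]
238 [(285, 352, [83.6, -26.7, -8.6], [82.6, 21.1, -9.0]), (354, 364, [84.0, 22.7, -8.6], [83.1, 29.7, -8.9])]
241 [(288, 298, [82.7, -24.5, -6.7], [82.4, -17.3, -6.8]), (302, 361, [79.5, -14.3, -7.7], [84.5, 27.8, -6.2])]
244 [(291, 294, [83.8, -22.5, -4.0], [84.1, -20.4, -4.0]), (296, 357, [82.7, -18.8, -4.4], [82.4, 24.8, -4.6])]
247 [(295, 320, [84.1, -19.7, -1.7], [83.2, -1.7, -2.0]), (322, 353, [83.2, -0.2, -2.0], [83.4, 22.1, -2.0])]
250 [(298, 348, [73.7, -16.8, -3.0], [83.5, 18.6, 0.4])]
253 [(298, 301, [73.4, -16.8, -0.9], [73.6, -14.8, -0.9]), (303, 346, [63.4, -12.8, -4.6], [73.1, 16.4, -1.1])]
256 [(300, 316, [73.0, -15.5, 1.1], [53.3, -4.0, -6.2]), (322, 325, [82.7, -0.2, 4.7], [84.1, 2.0, 5.2]), (327, 345, [73.8, 3.3, 1.4], [72.2, 15.7, 0.8])]
259 [(302, 317, [64.9, -13.6, 0.3], [50.7, -3.3, -5.2]), (328, 344, [48.6, 3.5, -6.0], [73.7, 15.2, 3.6])]
262 [(302, 318, [64.5, -13.6, 2.2], [44.0, -2.6, -5.8]), (327, 343, [43.9, 2.9, -5.9], [63.1, 13.8, 1.7])]
265 [(303, 343, [63.9, -12.9, 4.2], [64.4, 13.9, 4.3])]
268 [(306, 340, [45.5, -10.0, -1.2], [50.1, 11.1, 0.6])]
326 [(140, [550, 84, 14]), (143, [552, 84, 12]), (146, [555, 84, 12]), (149, [557, 85, 14]), (152, [557, 84, 66]), (155, [559, 84, 65]), (158, [561, 84, 66]), (161, [562, 84, 69]), (164, [564, 84, 70]), (167, [566, 85, 71]), (170, [568, 85, 66]), (173, [570, 85, 67]), (176, [572, 85, 65]), (179, [574, 85, 72]), (182, [575, 85, 76]), (185, [577, 85, 75]), (188, [578, 85, 83]), (191, [579, 85, 88]), (194, [581, 85, 88]), (197, [583, 85, 88])]
```

View pics/c24.png

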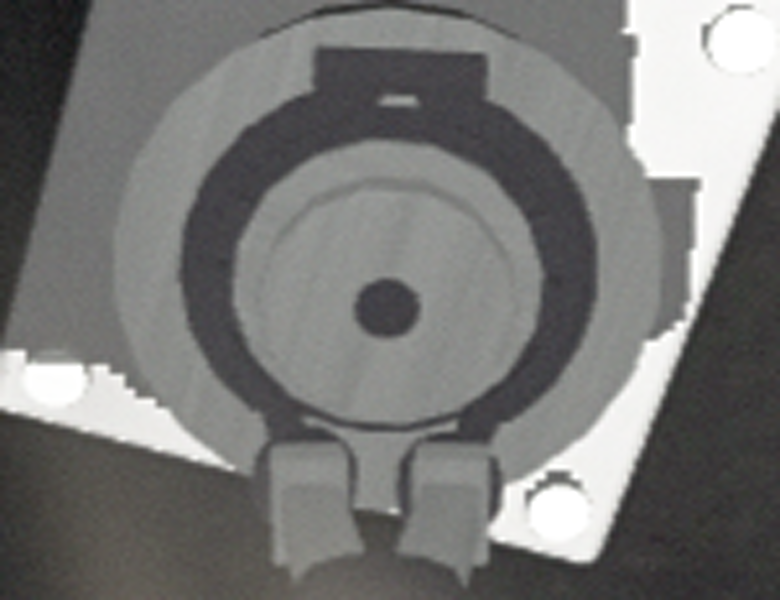

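>>> send_rows --motion '[{"tx": -1, "ty": 0, "tz": 0, "roll": 0, "grip": 51}, {"tx": -3, "ty": 0, "tz": 0, "roll": 0, "grip": 51}, {"tx": -6, "ty": 0, "tz": 0, "roll": 0, "grip": 51}, {"tx": -10, "ty": 0, "tz": 0, "roll": 0, "grip": 51}, {"tx": -14, "ty": 0, "tz": 0, "roll": 0, "grip": 51}, {"tx": -19, "ty": 0, "tz": 0, "roll": 0, "grip": 51}, {"tx": -25, "ty": 0, "tz": 0, "roll": 0, "grip": 51}, {"tx": -30, "ty": 0, "tz": 0, "roll": 0, "grip": 51}]'

```text
time: 16.15
position: [0.6249, 0.0842, 0.1805]
orientation: [-0.011, 0.707, 0.007, 0.707]
contact_force: [-0.5, 0.7, -0.5]
gripper_width: 0.0509
```

Run:
```python
from h import *
go([0.5245,-0.198,0.197],115)
grab('wrist','w21'); go([0.5245,-0.198,0.2],115); rows('w21',range(235,270,3)); ringz('w21',(323,))
s=load('w21'); cv2.imwrite('pics/c25.png',cv2.resize(s['p'][150:275,250:400],None,fx=5.2,fy=4.8,interpolation=cv2.INTER_CUBIC)[:,:,::-1])
```

```text
t 16.15 p [0.6249 0.0842 0.1805] yawY 91.48 x [ 0.001 -0.005 -1.   ] F [-0.52  0.72 -0.48] w 50.9 q6 -1.58
SHIFT [ -15.1 -279.7 -107.7] roll -23.52
t 16.2 p [0.6253 0.0843 0.1813] yawY 91.47 x [ 0.002 -0.005 -1.   ] F [-0.14 -0.17 -0.93] w 51.3 q6 -1.58
SHIFT [ -17.4 -279.7 -108. ] roll -23.53
244 [(302, 316, [67.5, -13.5, -10.2], [67.2, -4.1, -10.3]), (330, 344, [67.4, 5.2, -10.3], [68.8, 14.6, -9.8])]
247 [(302, 316, [64.8, -13.3, -9.0], [65.9, -4.1, -8.6]), (329, 344, [66.8, 4.5, -8.3], [70.2, 14.7, -7.2])]
250 [(302, 316, [65.9, -13.4, -6.5], [64.8, -4.1, -6.9]), (329, 343, [66.0, 4.5, -6.5], [63.7, 13.7, -7.3])]
253 [(302, 316, [65.1, -13.4, -4.7], [65.6, -4.1, -4.5]), (329, 343, [65.2, 4.5, -4.7], [65.5, 13.8, -4.6])]
256 [(302, 317, [66.0, -13.5, -2.2], [58.2, -3.3, -5.1]), (329, 343, [54.8, 4.3, -6.4], [65.6, 13.9, -2.4])]
259 [(302, 318, [65.8, -13.5, -0.2], [50.5, -2.6, -6.0]), (328, 332, [49.7, 3.6, -6.3], [49.3, 6.1, -6.5]), (334, 343, [47.9, 7.2, -7.0], [65.7, 13.9, -0.2])]
262 [(302, 319, [67.0, -13.7, 2.4], [44.8, -1.9, -6.2]), (327, 343, [44.3, 2.9, -6.4], [64.1, 13.9, 1.3])]
265 [(303, 343, [64.5, -12.9, 3.6], [64.3, 13.9, 3.5])]
268 [(306, 340, [47.2, -10.0, -1.3], [49.7, 11.1, -0.3])]
323 [(140, [551, 82, 13]), (143, [554, 82, 14]), (146, [556, 82, 14]), (149, [557, 82, 65]), (152, [559, 82, 67]), (155, [561, 82, 65]), (158, [563, 83, 70]), (161, [565, 83, 71]), (164, [567, 83, 70]), (167, [569, 83, 67]), (170, [572, 83, 66]), (173, [574, 83, 71]), (176, [575, 83, 77]), (179, [577, 83, 77]), (182, [578, 83, 89]), (185, [580, 83, 88]), (188, [582, 83, 89]), (191, [584, 83, 88]), (194, [586, 83, 89]), (197, [588, 83, 90])]
```

View pics/c25.png

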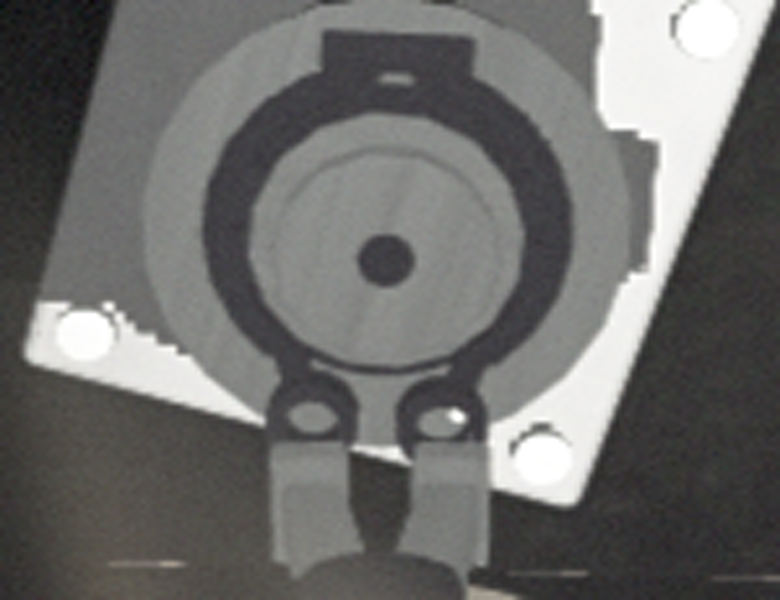

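>>> send_rows --motion '[{"tx": -5, "ty": -3, "tz": -1, "roll": -0.5, "grip": 51}, {"tx": -10, "ty": -12, "tz": -5, "roll": -1.5, "grip": 51}, {"tx": -15, "ty": -29, "tz": -11, "roll": -3, "grip": 51}, {"tx": -19, "ty": -53, "tz": -20, "roll": -5, "grip": 51}, {"tx": -22, "ty": -79, "tz": -31, "roll": -7, "grip": 51}, {"tx": -24, "ty": -103, "tz": -40, "roll": -9, "grip": 51}, {"tx": -25, "ty": -122, "tz": -47, "roll": -10.5, "grip": 51}, {"tx": -25, "ty": -132, "tz": -51, "roll": -11.5, "grip": 51}]'

```text
time: 17.0
position: [0.5772, -0.0508, 0.2075]
orientation: [-0.082, 0.702, 0.078, 0.703]
contact_force: [-0.6, -0.6, -0.9]
gripper_width: 0.0511
```

Run:
```python
from h import *
go([0.5265,-0.1975,0.206],115)
```

```text
t 17.0 p [ 0.5772 -0.0508  0.2075] yawY 102.97 x [ 0.003 -0.006 -1.   ] F [-0.58 -0.62 -0.94] w 51.1 q6 -2.01
SHIFT [   2.2 -131.6  -82.3] roll -12.03
```

>>> send_rows --motion '[{"tx": 0, "ty": -5, "tz": -3, "roll": -0.5, "grip": 51}, {"tx": 0, "ty": -15, "tz": -9, "roll": -1.5, "grip": 51}, {"tx": 1, "ty": -31, "tz": -19, "roll": -3, "grip": 51}, {"tx": 1, "ty": -54, "tz": -33, "roll": -5, "grip": 51}, {"tx": 1, "ty": -78, "tz": -48, "roll": -7, "grip": 51}, {"tx": 1, "ty": -100, "tz": -62, "roll": -9, "grip": 51}, {"tx": 1, "ty": -117, "tz": -73, "roll": -11, "grip": 51}, {"tx": 1, "ty": -126, "tz": -79, "roll": -12, "grip": 51}]'

```text
time: 17.8
position: [0.5279, -0.1927, 0.2074]
orientation: [-0.155, 0.69, 0.151, 0.691]
contact_force: [0.6, -0.0, -0.8]
gripper_width: 0.051
```

>>> send_rows --motion '[{"tx": 0, "ty": -2, "tz": 0, "roll": 0, "grip": 51}, {"tx": 0, "ty": -2, "tz": 0, "roll": 0, "grip": 51}]'

```text
time: 18.0
position: [0.529, -0.1947, 0.2075]
orientation: [-0.155, 0.69, 0.15, 0.691]
contact_force: [0.3, 0.2, -0.9]
gripper_width: 0.0513
```

Run:
```python
from h import *
go([0.5265,-0.1975,0.206],115)
grab('wrist','w22'); go([0.5265,-0.1975,0.206],115); rows('w22',range(235,272,3))
z=load('w22'); cv2.imwrite('pics/c26.png',cv2.resize(z['p'][150:300,230:420],None,fx=4,fy=4,interpolation=cv2.INTER_CUBIC)[:,:,::-1])
P=cloud(z); p,R,o=tool(); Q=(P-p)@R*1000
col=z['p'].astype(int); w=((col.max(2)-col.min(2))>60)&(z['d']>.05)&(abs(P[...,0]-.524)<.07)&(abs(P[...,1]+.199)<.07)
for lo,hi in((.045,.058),(.008,.018)):
    q=Q[w&(P[...,2]>lo)&(P[...,2]<hi)]; print(len(q),np.percentile(q,[0.5,99.5],axis=0).round(1).tolist())
```

```text
t 18.0 p [ 0.529  -0.1947  0.2075] yawY 114.93 x [ 0.003 -0.006 -1.   ] F [ 0.31  0.18 -0.92] w 51.3 q6 -2.49
SHIFT [ 1.5 -1.5 -3.5] roll -0.07
t 18.05 p [ 0.5291 -0.1942  0.2075] yawY 114.96 x [ 0.003 -0.006 -1.   ] F [-0.57 -0.23 -1.57] w 51.2 q6 -2.49
SHIFT [ 1.5 -1.9 -3.7] roll -0.04
244 [(302, 316, [67.2, -14.3, -9.8], [67.1, -5.0, -9.9]), (330, 344, [67.7, 4.4, -9.7], [68.5, 13.8, -9.4])]
247 [(302, 316, [63.8, -14.2, -8.9], [65.1, -5.0, -8.4]), (329, 344, [64.0, 3.6, -8.8], [65.5, 13.6, -8.3])]
250 [(302, 316, [63.9, -14.2, -6.8], [64.1, -4.9, -6.7]), (329, 343, [64.5, 3.7, -6.6], [63.1, 12.9, -7.0])]
253 [(302, 316, [63.2, -14.2, -4.9], [63.8, -4.9, -4.7]), (329, 343, [64.6, 3.7, -4.4], [63.0, 12.9, -5.0])]
256 [(305, 316, [55.7, -11.8, -5.6], [52.6, -4.7, -6.7]), (329, 343, [53.6, 3.5, -6.4], [63.3, 13.0, -2.8])]
259 [(302, 317, [64.0, -14.3, -0.3], [48.5, -4.0, -6.3]), (328, 343, [50.1, 2.8, -5.7], [63.6, 13.0, -0.5])]
262 [(303, 319, [64.0, -13.7, 1.8], [46.1, -2.8, -5.2]), (327, 343, [44.9, 2.1, -5.7], [64.0, 13.1, 1.8])]
265 [(303, 343, [64.3, -13.7, 4.1], [63.8, 13.1, 3.9])]
268 [(306, 340, [46.9, -10.8, -0.9], [50.4, 10.4, 0.5])]
271 [(307, 339, [23.8, -9.1, -8.7], [43.4, 9.4, -0.4])]
1045 [[152.9, -33.5, -30.9], [162.3, 31.3, 17.6]]
1975 [[190.3, -62.3, -38.3], [198.9, 40.6, 39.5]]
```

View pics/c26.png

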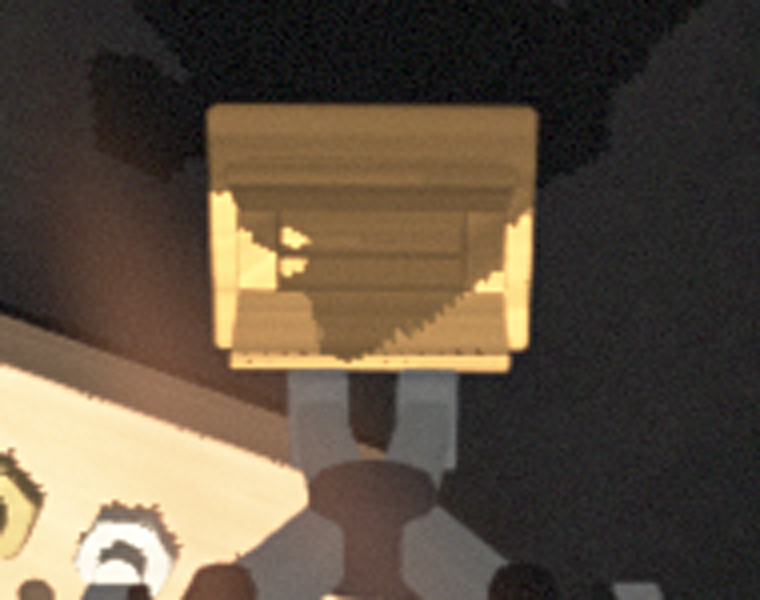

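>>> send_rows --motion '[{"tx": 5, "ty": -1, "tz": -3.5, "roll": 0, "grip": 51}, {"tx": 15, "ty": -1, "tz": -3.5, "roll": 0, "grip": 51}, {"tx": 30, "ty": -1, "tz": -3.5, "roll": 0, "grip": 51}, {"tx": 46, "ty": -1, "tz": -3.5, "roll": 0, "grip": 51}, {"tx": 58, "ty": -1, "tz": -3.5, "roll": 0, "grip": 51}, {"tx": 66, "ty": -1, "tz": -3.5, "roll": 0, "grip": 51}, {"tx": 70, "ty": -1, "tz": -3.5, "roll": 0, "grip": 51}, {"tx": 70, "ty": -1, "tz": -3.5, "roll": 0, "grip": 51}]'

```text
time: 18.85
position: [0.5264, -0.1968, 0.137]
orientation: [-0.155, 0.69, 0.151, 0.691]
contact_force: [-0.1, -0.4, -1.9]
gripper_width: 0.0513
```

Run:
```python
from h import *
go([0.5265,-0.1975,0.094],115)
grab('wrist','w23'); go([0.5265,-0.1975,0.094],115); rows('w23',range(241,272,4))
z=load('w23'); cv2.imwrite('pics/c27.png',cv2.resize(z['p'][150:300,230:420],None,fx=4,fy=4,interpolation=cv2.INTER_CUBIC)[:,:,::-1])
P=cloud(z); p,R,o=tool(); Q=(P-p)@R*1000
col=z['p'].astype(int); w=((col.max(2)-col.min(2))>60)&(z['d']>.05)&(abs(Q[...,1])<50)&(abs(Q[...,2])<60)
for lo,hi in((.045,.058),(.008,.018)):
    q=Q[w&(P[...,2]>lo)&(P[...,2]<hi)]; print(len(q),np.percentile(q,[0.5,99.5],axis=0).round(1).tolist())
```

```text
t 18.85 p [ 0.5264 -0.1968  0.137 ] yawY 114.97 x [ 0.002 -0.006 -1.   ] F [-0.13 -0.41 -1.94] w 51.3 q6 -2.5
SHIFT [43.  -0.4 -0.2] roll -0.03
t 18.9 p [ 0.5267 -0.197   0.1376] yawY 114.97 x [ 0.003 -0.006 -1.   ] F [ 0.38 -1.05 -1.14] w 50.8 q6 -2.5
SHIFT [43.6 -0.1 -0.4] roll -0.03
241 [(302, 316, [71.1, -13.8, -10.8], [71.0, -4.3, -10.9]), (330, 343, [69.9, 5.1, -11.3], [70.0, 13.9, -11.2])]
245 [(302, 316, [64.7, -13.4, -10.1], [64.8, -4.2, -10.1]), (329, 344, [65.7, 4.4, -9.8], [65.1, 14.3, -10.0])]
249 [(302, 316, [65.0, -13.5, -7.2], [65.2, -4.2, -7.2]), (329, 344, [64.5, 4.4, -7.4], [70.0, 14.7, -5.5])]
253 [(302, 316, [65.6, -13.6, -4.2], [57.0, -4.1, -7.3]), (329, 343, [65.1, 4.4, -4.4], [64.4, 13.7, -4.7])]
257 [(302, 317, [64.5, -13.5, -1.8], [49.9, -3.3, -7.2]), (328, 343, [50.6, 3.5, -7.0], [65.3, 13.8, -1.5])]
261 [(302, 319, [67.3, -13.8, 2.2], [43.4, -2.0, -7.1]), (327, 343, [45.1, 2.8, -6.5], [64.5, 13.8, 1.1])]
265 [(303, 343, [64.7, -13.0, 4.0], [64.2, 13.8, 3.8])]
269 [(306, 339, [48.0, -10.1, 0.0], [42.1, 10.0, -2.5])]
1216 [[83.3, -32.6, -27.6], [92.5, 32.6, 20.7]]
2758 [[120.5, -41.2, -35.4], [128.8, 41.8, 26.2]]
```

View pics/c27.png

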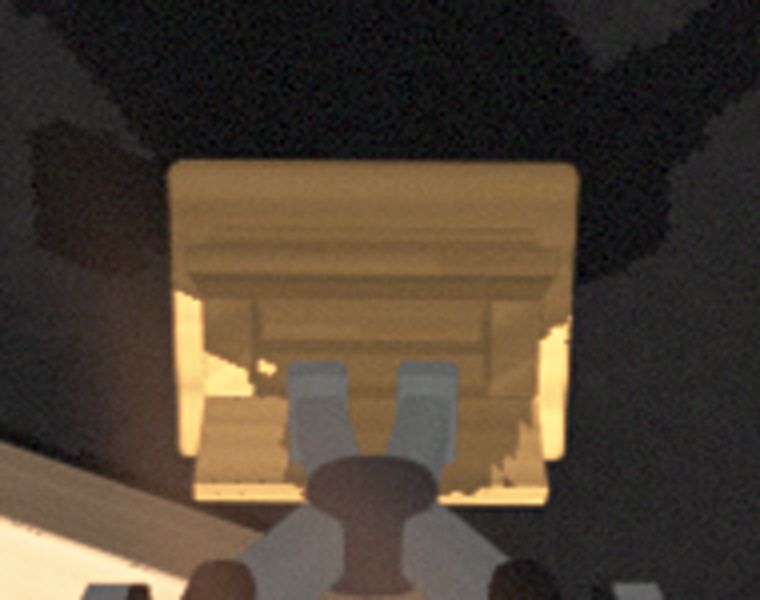

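>>> send_rows --motion '[{"tx": 5, "ty": 0, "tz": -0.3, "roll": 0, "grip": 51}, {"tx": 13, "ty": 0, "tz": -0.3, "roll": 0, "grip": 51}, {"tx": 22, "ty": 0, "tz": -0.3, "roll": 0, "grip": 51}, {"tx": 30, "ty": 0, "tz": -0.3, "roll": 0, "grip": 51}, {"tx": 36, "ty": 0, "tz": -0.3, "roll": 0, "grip": 51}, {"tx": 39, "ty": 0, "tz": -0.3, "roll": 0, "grip": 51}, {"tx": 41, "ty": 0, "tz": -0.3, "roll": 0, "grip": 51}]'

```text
time: 19.6
position: [0.5265, -0.1974, 0.0962]
orientation: [-0.155, 0.69, 0.151, 0.691]
contact_force: [0.4, -0.3, -1.2]
gripper_width: 0.0508
```

>>> send_rows --motion '[{"tx": 1, "ty": 0, "tz": 0, "roll": 0, "grip": 51}, {"tx": 1.5, "ty": 0, "tz": 0, "roll": 0, "grip": 51}]'

```text
time: 19.8
position: [0.5266, -0.1974, 0.0948]
orientation: [-0.155, 0.69, 0.151, 0.691]
contact_force: [0.4, 1.5, -0.8]
gripper_width: 0.0507
```

>>> send_rows --motion '[{"tx": 1, "ty": 0, "tz": 0, "roll": 0, "grip": 51}, {"tx": 1.5, "ty": 0, "tz": 0, "roll": 0, "grip": 51}]'

```text
time: 20.0
position: [0.5267, -0.1975, 0.0934]
orientation: [-0.155, 0.69, 0.15, 0.691]
contact_force: [-0.4, -0.2, 0.2]
gripper_width: 0.0511
```

Run:
```python
from h import *
go([0.5265,-0.1975,0.094],115)
grab('wrist','w24'); go([0.5265,-0.1975,0.094],115); rows('w24',range(241,276,4))
z=load('w24'); cv2.imwrite('pics/c28.png',cv2.resize(z['p'][190:440,200:450],None,fx=2.4,fy=2.4,interpolation=cv2.INTER_CUBIC)[:,:,::-1])
```

```text
t 20.0 p [ 0.5267 -0.1975  0.0934] yawY 114.97 x [ 0.004 -0.006 -1.   ] F [-0.37 -0.2   0.24] w 51.1 q6 -2.5
SHIFT [-0.6  0.1 -0.2] roll -0.03
t 20.05 p [ 0.5267 -0.1975  0.0933] yawY 114.97 x [ 0.003 -0.006 -1.   ] F [-0.13  0.62  0.47] w 51.2 q6 -2.5
SHIFT [-0.7  0.1 -0.2] roll -0.03
241 [(267, 325, [83.0, -40.0, -6.5], [57.8, 1.3, -14.7]), (327, 378, [57.9, 2.6, -14.6], [82.2, 39.3, -6.9])]
245 [(268, 378, [82.4, -39.3, -3.7], [81.5, 39.3, -4.1])]
249 [(268, 272, [82.0, -39.4, -0.8], [82.7, -36.6, -0.6]), (274, 378, [59.8, -31.6, -8.5], [81.9, 39.6, -1.0])]
253 [(268, 375, [82.8, -39.7, 2.6], [82.2, 37.6, 2.2])]
257 [(268, 378, [81.6, -39.6, 5.2], [80.4, 39.6, 4.6])]
261 [(268, 330, [81.4, -39.7, 8.2], [42.5, 4.3, -7.0]), (332, 377, [43.2, 5.5, -6.7], [82.6, 39.5, 8.5])]
265 [(269, 359, [83.4, -39.5, 12.1], [60.3, 23.8, 2.7]), (361, 377, [59.6, 25.1, 2.4], [81.6, 39.5, 11.3])]
269 [(269, 377, [82.8, -39.6, 15.0], [82.5, 39.8, 14.8])]
273 [(269, 377, [83.6, -39.9, 18.6], [81.6, 39.8, 17.6])]
```

View pics/c28.png

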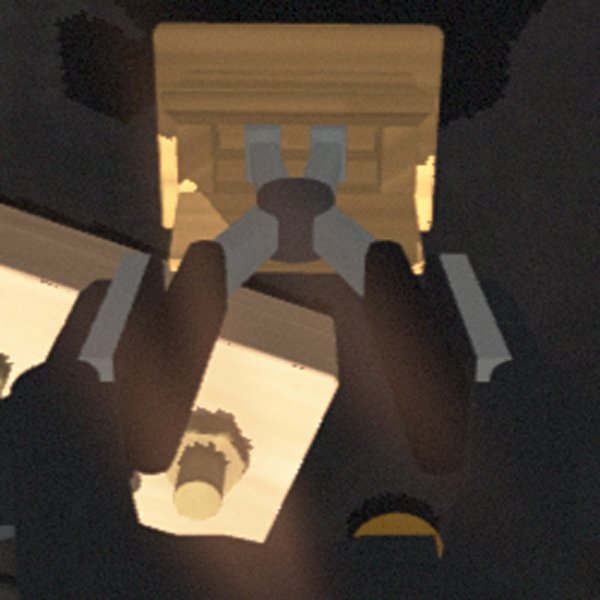

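>>> send_rows --motion '[{"tx": 0.7, "ty": 0, "tz": 0, "roll": 0, "grip": 51}, {"tx": 0.7, "ty": 0, "tz": 0, "roll": 0, "grip": 53}, {"tx": 0.7, "ty": 0, "tz": 0, "roll": 0, "grip": 56}, {"tx": 0.7, "ty": 0, "tz": 0, "roll": 0, "grip": 60}, {"tx": 0.7, "ty": 0, "tz": 0, "roll": 0, "grip": 66}, {"tx": 0.7, "ty": 0, "tz": 0, "roll": 0, "grip": 74}, {"tx": 0.7, "ty": 0, "tz": 0, "roll": 0, "grip": 80}, {"tx": 0.7, "ty": 0, "tz": 0, "roll": 0, "grip": 82}]'

```text
time: 20.85
position: [0.5268, -0.1975, 0.0927]
orientation: [-0.155, 0.69, 0.15, 0.691]
contact_force: [-1.0, -0.6, -1.6]
gripper_width: 0.0821
```

Run:
```python
from h import *
grab('wrist','w25'); go([0.5265,-0.1975,0.22],115)
z=load('w25'); cv2.imwrite('pics/c29.png',cv2.resize(z['p'][190:440,200:450],None,fx=2.4,fy=2.4,interpolation=cv2.INTER_CUBIC)[:,:,::-1])
```

```text
t 20.9 p [ 0.5267 -0.1975  0.0927] yawY 114.97 x [ 0.004 -0.006 -1.   ] F [-0.72 -0.02  0.23] w 82.0 q6 -2.5
SHIFT [-1.273e+02 -8.000e-01 -1.000e-01] roll -0.03
```

View pics/c29.png

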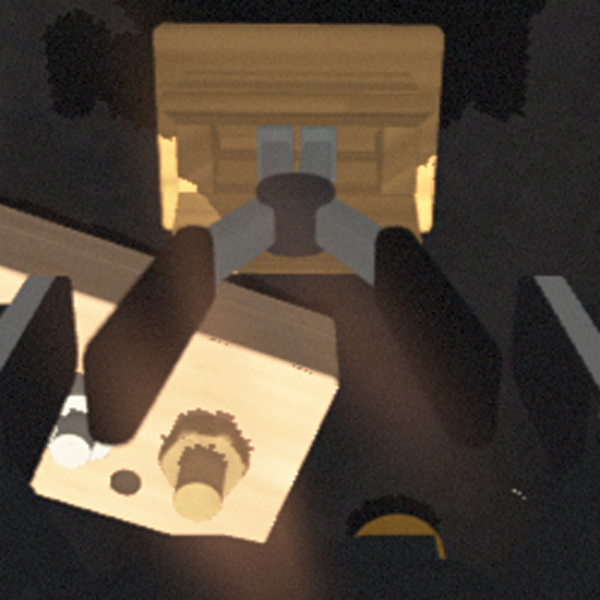

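>>> send_rows --motion '[{"tx": -6, "ty": 0, "tz": 0, "roll": 0, "grip": 84}, {"tx": -18, "ty": 0, "tz": 0, "roll": 0, "grip": 84}, {"tx": -35, "ty": 0, "tz": 0, "roll": 0, "grip": 84}, {"tx": -55, "ty": 0, "tz": 0, "roll": 0, "grip": 84}, {"tx": -80, "ty": 0, "tz": 0, "roll": 0, "grip": 84}, {"tx": -105, "ty": 0, "tz": 0, "roll": 0, "grip": 84}, {"tx": -125, "ty": 0, "tz": 0, "roll": 0, "grip": 84}, {"tx": -125, "ty": 0, "tz": 0, "roll": 0, "grip": 84}]'

```text
time: 21.7
position: [0.5278, -0.1974, 0.2219]
orientation: [-0.157, 0.688, 0.149, 0.693]
contact_force: [-0.0, 0.9, -0.0]
gripper_width: 0.0842
```

Run:
```python
from h import *
grab('wrist','w26'); go([0.54,-0.07,0.27],115)
z=load('w26'); P=cloud(z)
a=np.radians(115); uy=np.array([np.cos(a),np.sin(a)]); ux=np.array([np.sin(a),-np.cos(a)]); c0=np.array([.5241,-.1986])
col=z['p'].astype(int); w=((col.max(2)-col.min(2))>60)
L=np.dstack([(P[...,:2]-c0)@ux*1000,(P[...,:2]-c0)@uy*1000,P[...,2]*1000]); ok=(z['d']>.05)&(np.hypot(L[...,0],L[...,1])<60)
for n,m in(('stand top',ok&w&(L[...,2]>45)&(L[...,2]<57)),('handles',ok&(L[...,2]>100)&(L[...,2]<145)),('tops',ok&(L[...,2]>131)&(L[...,2]<145))):
    l=L[m]; print(n,len(l),np.percentile(l,[.5,99.5],axis=0).round(1).tolist())
```

```text
t 21.75 p [ 0.527  -0.197   0.2198] yawY 114.97 x [ 0.007 -0.008 -1.   ] F [-0.48  0.17 -0.6 ] w 83.9 q6 -2.5
SHIFT [-51.1 109.1  65.6] roll -0.03
stand top 671 [[-24.6, -32.6, 45.4], [23.1, 32.1, 54.4]]
handles 1153 [[-9.6, -30.6, 100.5], [7.5, 30.2, 139.7]]
tops 574 [[-9.5, -31.0, 131.3], [7.2, 30.4, 139.8]]
```

View pics/w26.png

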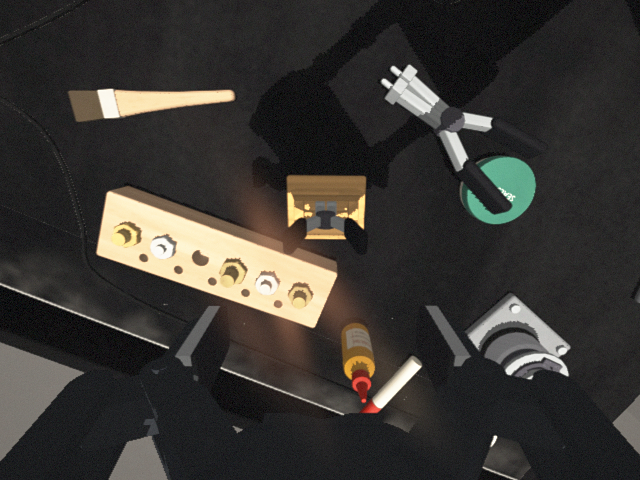

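Run:
```python
from h import *
go([0.58,0.08,0.22],100)
```

```text
t 21.75 p [ 0.527  -0.197   0.2198] yawY 114.97 x [ 0.007 -0.008 -1.   ] F [-0.48  0.17 -0.6 ] w 83.9 q6 -2.5
SHIFT [ -2.1 228.7 165. ] roll 14.97
```

>>> send_rows --motion '[{"tx": -2, "ty": 28, "tz": 20, "roll": 3, "grip": 84}, {"tx": -2, "ty": 60, "tz": 43, "roll": 6, "grip": 84}, {"tx": -2, "ty": 95, "tz": 68, "roll": 9, "grip": 84}, {"tx": -2, "ty": 130, "tz": 93, "roll": 12, "grip": 84}, {"tx": -2, "ty": 165, "tz": 119, "roll": 15, "grip": 84}, {"tx": -2, "ty": 200, "tz": 144, "roll": 15, "grip": 84}, {"tx": -2, "ty": 229, "tz": 165, "roll": 15, "grip": 84}, {"tx": -2, "ty": 229, "tz": 165, "roll": 15, "grip": 84}]'

```text
time: 22.55
position: [0.5794, 0.0845, 0.2186]
orientation: [-0.066, 0.703, 0.061, 0.706]
contact_force: [0.1, -0.1, 0.0]
gripper_width: 0.0839
```

>>> send_rows --motion '[{"tx": 0, "ty": 0, "tz": 0, "roll": 0, "grip": 84}, {"tx": 0, "ty": 0, "tz": 0, "roll": 0, "grip": 84}, {"tx": 0, "ty": 0, "tz": 0, "roll": 0, "grip": 84}]'

```text
time: 22.85
position: [0.5792, 0.0833, 0.2183]
orientation: [-0.065, 0.703, 0.06, 0.706]
contact_force: [0.5, -0.5, -0.5]
gripper_width: 0.0839
```

Run:
```python
from h import *
grab('wrist','w27'); go([0.58,0.08,0.22],100)
z=load('w27'); u,v=map(int,proj(z,[.593,.083,.08])); cv2.imwrite('pics/c30.png',cv2.resize(z['p'][v-55:v+70,u-80:u+80],None,fx=4.8,fy=4.8,interpolation=cv2.INTER_CUBIC)[:,:,::-1]); print(u,v)
P=cloud(z)*1000; dark=(z['d']>.05)&(z['p'].max(2)<140)
c=np.array([593.2,84.0]); r=np.hypot(P[...,0]-c[0],P[...,1]-c[1])
for a in range(0,360,30):
    t=np.degrees(np.arctan2(P[...,1]-c[1],P[...,0]-c[0]))%360
    m=(z['d']>.05)&(abs((t-a+180)%360-180)<8)
    print(a,[ (k,round(float(np.median(P[...,2][m&(r>k-1)&(r<k+1)])),1)) for k in (13,18,22,24,26,28,31,34) if (m&(r>k-1)&(r<k+1)).any()])
```

```text
t 22.9 p [0.5793 0.0833 0.2185] yawY 100.16 x [ 0.005 -0.007 -1.   ] F [-0.17 -0.36  0.45] w 84.3 q6 -1.73
SHIFT [-1.4 -3.3  0.1] roll 0.16
320 242
0 [(13, 88.7), (24, 66.9), (26, 65.8), (28, 66.5), (31, 66.7), (34, 66.5)]
30 [(13, 88.0), (22, 70.6), (24, 69.8), (26, 70.8), (28, 71.7), (31, 66.7), (34, 69.1)]
60 [(13, 88.4), (18, 76.1), (22, 69.6), (24, 69.8), (26, 70.3), (28, 66.0), (31, 65.9), (34, 66.0)]
90 [(13, 88.2), (18, 75.6), (22, 69.5), (24, 70.4), (26, 70.1), (28, 67.9), (31, 66.1), (34, 65.7)]
120 [(13, 88.0), (18, 76.3), (22, 66.9), (24, 70.1), (26, 70.2), (28, 67.6), (31, 66.1), (34, 65.9)]
150 [(13, 88.1), (18, 75.8), (22, 66.1), (24, 69.9), (26, 70.6), (28, 295.8), (31, 299.8), (34, 36.2)]
180 [(13, 88.5), (18, 76.2), (22, 293.6), (24, 303.2), (26, 304.9), (28, 70.3), (31, 69.8), (34, 37.2)]
210 [(13, 87.9), (18, 76.0), (22, 67.3), (24, 299.2), (26, 302.5), (28, 301.6), (31, 66.3), (34, 313.7)]
240 [(13, 87.5), (18, 76.0), (22, 69.0), (24, 70.4), (26, 70.4), (28, 66.3), (31, 66.3), (34, 65.4)]
270 [(13, 87.9), (18, 76.0), (22, 70.3), (24, 70.1), (26, 70.0), (28, 66.6), (31, 66.3), (34, 66.3)]
300 [(13, 88.3), (18, 76.7), (22, 68.6), (24, 70.5), (26, 70.2), (28, 66.1), (31, 66.2), (34, 66.1)]
330 [(13, 88.0), (22, 69.7), (24, 69.8), (26, 70.6), (28, 75.0), (31, 68.2), (34, 67.6)]
```

View pics/c30.png

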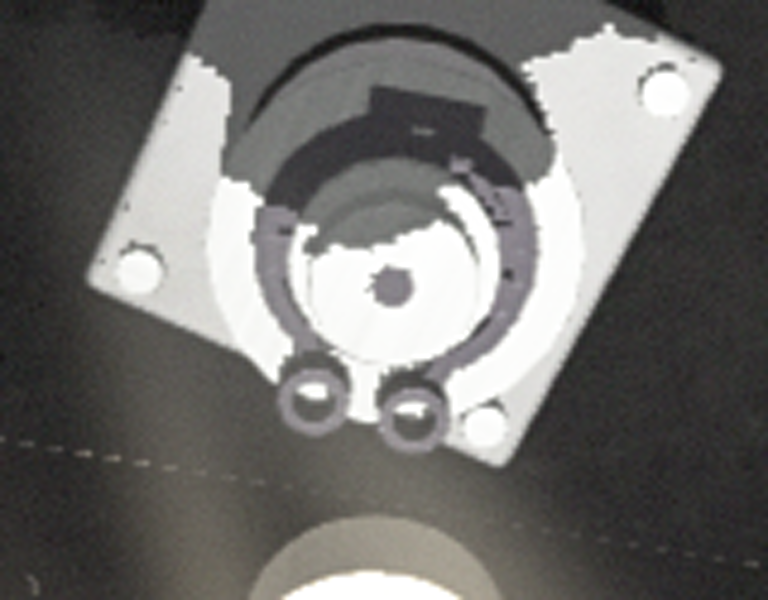

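Run:
```python
from h import *
z=load('w27'); f=lambda a,b,h: pix(z,240+a/4.8,187+b/4.8,h)
A=f(314,400,.0755);B=f(413,417,.0755);C=f(392,286,.087)
d=B-A; M=(A+B)/2; n=np.array([d[1],-d[0]])/np.hypot(*d[:2]); print('sep',np.hypot(*d[:2])*1000,'ring centre - spindle mm',(M[:2]-.031*n-C[:2])*1000)
print(get_obs()['dq'].round(3)); close_job()
```

```text
sep 19.55455875064361 ring centre - spindle mm [-1.29587844 -0.32930157]
[ 0.002 -0.002 -0.004  0.     0.001 -0.   ]
the job is handed in; nothing more can be done
```

The snap ring is seated in the groove, the pliers are back upright in their stand, and I handed the job in at about 23 s of the 62 s allowed. The hand-in reports no verdict.

**What I did:**
- I took the pliers from the stand.
- They swung about 0.17 rad in the grip on the first transfer. I corrected that with a short sideways move.
- I put both pins into the eyes and spread the ring to about 0.23 rad per arm, estimated from the eye spacing in the images.
- I pressed the ring down with roughly 4 N until the washer had dropped about 5 mm.
- I let the ring contract under the land, lifted the pins out and put the pliers back.

**Last checks, from the wrist camera:**
- **Ring height and tilt:** its top reads about 70.2 mm all round, level. The depth readings run about 1 mm high, which puts it against the underside of the land. The washer is up under it.
- **Ring centring:** its centre is about 1.3 mm from the spindle axis, against a limit of 4 mm.
- **Ring contraction:** the eyes are 19.6 mm apart, against 18 mm nominal. That is roughly 0.01–0.02 rad per arm, within measurement error.
- **Pliers:** their handles sit within 1 mm of the stand's centre, at the same height as before.
- **Bystanders and robot:** the oil bottle and tin look unmoved in the pictures, though I did not measure them at the end. The gripper was open and clear of everything.

**Disagreements:** two views of the eyes differed by about 2 mm in x before insertion, so I aligned by the pliers and eyes seen in the same picture. When the ring was fully spread its rear had already slipped over the land before I pressed. It was level on the washer when I pressed.

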